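# Pack the radio microphone case under its cantilever tray

### The job

Swing the case's orange tray fully up and over by its white handle, lay every handheld microphone that is on the desk level in a pair of V saddles in the compartment underneath (one to a lane, bumpers outside the blue rails, either way round, any order), and only then lower the tray right down over them. All the aluminium beltpacks must finish lying flat on the floor of the lowered tray; leave the torch, DI box, cue light, tape and mug where they are.

Things in the scene. Friction and masses are not known exactly. Their poses are not given: they have to be found in the camera images.
- case: Grey plastic accessory case, open-topped, fixed to the desk, 268 x 230 x 87 mm (its x, y, z), end walls 87 mm high, side walls (y = -112 and +112 mm) 65 mm high, walls 6 mm thick, inner floor 6 mm above the desk. Origin: centre of its underside; z up. At the start the orange tray covers it.
- saddles (a point): Seated position of the middle lane, inside the case 58 mm above the desk; axes as the case's. Two blue rails, 10 mm thick, at x = -45 and +45 mm (80 mm of finger room between) each have three 90 degree V notches at y = -64, 0, +64 mm: three lanes along x. A microphone in a lane has its axis at this height.
- tray_arm (a joint): Swing arms' angle q (rad): 0 tray down, 1.92 raised, at the stop. The tray stays level and moves in the case's frame by y = 0.165*(cos 0.35 - cos(0.35+q)), z = 0.165*(sin(0.35+q) - sin 0.35) m; raised: 261 mm to +y, 69 mm up, clear of the case. Let go below about 1.2 it sinks slowly shut, above that it sinks to the raised stop. Damped; moving it takes 3 to 8 N.
- tray_grip (a point): Grip point in the white upright handle in the middle of the orange tray: 14 mm thick along the case's x, 80 mm long along its y, top 11 mm above this point, tray floor 54 mm below it. 145 mm above the desk, over the case's middle, when the tray is down.
- tray_in (a point): Centre of the orange tray's floor (upper surface, 91 mm above the desk when down); axes as the case's. Tray 264 x 224 mm (x, y), rims 28 mm above the floor; a low divider and the handle along y at x = 0 part it in two pockets, each about 125 mm (x) by 216 mm (y).
- mic1_c (a point): Handheld radio microphone with a red square bumper: round aluminium body 32 mm in diameter along its own x, dark ball head at +x, 200 mm long in all, 280 g. This point is on its axis at the middle of the bare body. Square anti-roll bumpers 44 x 44 mm, 14 mm thick, are centred 70 mm either side of this point; on the desk it lies with its axis 22 mm up. May be absent.
- mic2_c (a point): Handheld radio microphone with a yellow square bumper: round aluminium body 32 mm in diameter along its own x, dark ball head at +x, 200 mm long in all, 280 g. This point is on its axis at the middle of the bare body. Square anti-roll bumpers 44 x 44 mm, 14 mm thick, are centred 70 mm either side of this point; on the desk it lies with its axis 22 mm up. May be absent.
- mic3_c (a point): Handheld radio microphone with a green square bumper: round aluminium body 32 mm in diameter along its own x, dark ball head at +x, 200 mm long in all, 280 g. This point is on its axis at the middle of the bare body. Square anti-roll bumpers 44 x 44 mm, 14 mm thick, are centred 70 mm either side of this point; on the desk it lies with its axis 22 mm up. May be absent.
- pack1_c (a point): Squat aluminium beltpack transmitter, 80 x 56 x 36 mm (its x, y, z), 200 g, with a small black screen on top; this point is its centre, 18 mm above what it lies on. May be absent.
- pack2_c (a point): Squat aluminium beltpack transmitter, 80 x 56 x 36 mm (its x, y, z), 200 g, with a small black screen on top; this point is its centre, 18 mm above what it lies on. May be absent.
- pack3_c (a point): Squat aluminium beltpack transmitter, 80 x 56 x 36 mm (its x, y, z), 200 g, with a small black screen on top; this point is its centre, 18 mm above what it lies on. May be absent.
- di_box_c (a point): Grey steel DI box 110 x 80 x 46 mm; this point is at its centre. Not part of the job.
- torch_c (a point): Red plastic torch 175 mm long, lying on the desk; this point is at its centre. Not part of the job.
- cue_light_c (a point): Black plastic cue light 90 x 70 x 50 mm with a red and a green lamp on top, 78 mm high in all; this point is at its centre. Not part of the job.
- tape_c (a point): Roll of grey tape, 100 mm across, 48 mm high, lying flat; this point is at its centre. Not part of the job.
- mug_c (a point): Blue mug, 80 mm across, 90 mm high; this point is at its centre. Not part of the job.
Things that resemble listed ones, but are neither listed nor needed, are in the scene too. What is shaped like the part that bears pack3_c but turquoise is not meant. Leave any purple look-alike of the part that bears pack2_c alone.

How it is judged (in metres and radians):
On the way, in this order (a step that is already met when the one before it is completed fails the run):
1. the tray is swung fully up (value of joint tray_arm above 1.75 rad), for 0.2 s.
2. with the tray up, every microphone present lies level in its saddles (value of joint tray_arm above 1.5 rad and x of mic1_c in the frame of case between -0.022 and 0.022 m and y of mic1_c in the frame of case between -0.08 and 0.08 m and z of mic1_c in the frame of case between 0.053 and 0.063 m and angle between the x axis of each of mic1_c, mic2_c, mic3_c and the x axis of case, either way round below 0.08 rad and x of mic2_c in the frame of case between -0.022 and 0.022 m and y of mic2_c in the frame of case between -0.08 and 0.08 m and z of mic2_c in the frame of case between 0.053 and 0.063 m and x of mic3_c in the frame of case between -0.022 and 0.022 m and y of mic3_c in the frame of case between -0.08 and 0.08 m and z of mic3_c in the frame of case between 0.053 and 0.063 m), for 0.2 s.
3. the tray is lowered right down (value of joint tray_arm below 0.05 rad), for 0.2 s.
At the end, for the whole second after the job is handed in: Tray down (below 0.05 rad). Each microphone present lies in a lane: axis within 5 mm of seated height, within 0.08 rad of level and of the lane, its middle within 22 mm of the case middle along the lane. Each beltpack present lies flat (0.15 rad) on the tray floor, centre 8-26 mm above it (value of joint tray_arm below 0.05 rad and x of mic1_c in the frame of case between -0.022 and 0.022 m and y of mic1_c in the frame of case between -0.08 and 0.08 m and z of mic1_c in the frame of case between 0.053 and 0.063 m and angle between the x axis of each of mic1_c, mic2_c, mic3_c and the x axis of case, either way round below 0.08 rad and x of mic2_c in the frame of case between -0.022 and 0.022 m and y of mic2_c in the frame of case between -0.08 and 0.08 m and z of mic2_c in the frame of case between 0.053 and 0.063 m and x of mic3_c in the frame of case between -0.022 and 0.022 m and y of mic3_c in the frame of case between -0.08 and 0.08 m and z of mic3_c in the frame of case between 0.053 and 0.063 m and x of pack1_c in the frame of tray_in between -0.13 and 0.13 m and y of pack1_c in the frame of tray_in between -0.11 and 0.11 m and z of pack1_c in the frame of tray_in between 0.008 and 0.026 m and angle between the z axis of each of pack1_c, pack2_c, pack3_c and the z axis of tray_in, either way round below 0.15 rad and x of pack2_c in the frame of tray_in between -0.13 and 0.13 m and y of pack2_c in the frame of tray_in between -0.11 and 0.11 m and z of pack2_c in the frame of tray_in between 0.008 and 0.026 m and x of pack3_c in the frame of tray_in between -0.13 and 0.13 m and y of pack3_c in the frame of tray_in between -0.11 and 0.11 m and z of pack3_c in the frame of tray_in between 0.008 and 0.026 m); the robot touches nothing.
It fails at once if a bystander (DI box, torch, cue light, tape or mug) is moved more than 50 mm (distance of any of di_box_c, torch_c, cue_light_c, tape_c, mug_c from where it was at the start of the episode above 0.05 m).
Of mic1, mic2, mic3 only 2 to 3 are there at a start; the rules pass over those that are not, and their reading is None.
Of pack1, pack2, pack3 only 2 to 3 are there at a start; the rules pass over those that are not, and their reading is None.
At some moment in a run one of mic1, mic2, mic3, pack1, pack2, pack3 may be knocked a few centimetres aside while the robot is not near it.
Once in a run the grip may slacken for a moment while it holds something.
It also fails if it takes over 210 s, if anything falls off the work surface, if the arm or the gripper's body presses on something with over 40 N, if the wrist force passes 120 N, or if a joint passes its speed limit or range.

### The arm

A 6-joint arm with a two-finger parallel gripper is mounted at the origin on the work surface. World frame = base frame: x ahead of the robot, y to its left, z up, the work surface at z = 0. Lengths are in mm, angles in rad, forces in N, time in s.
With the tool pointing down it reaches from about 300 to 875 mm from the base axis. Payload 4.2 kg.
Tool frame: the origin (TCP) lies midway between the tips of the shut fingers; the grasp point (between the pads) lies 19 mm behind it; z points along the fingers, y is the line along which they close (so a half turn about z gives the same grasp; the last joint's range is limited). The gripper opens to 85 mm and grips with 20 to 120 N. Pads are 22 mm wide; open, the fingers measure 114 mm over their backs; the gripper's body (76 mm by 85 mm) begins 54 mm behind the grasp point. The pads swing forward as they close: fully open they stand 13 mm farther back than shut.
Start: joints at [-1.292, 0.32, 1.565, -0, 1.257, -0.02], TCP at [169.267, -549.536, 231.338] pointing down, gripper open.
Joint ranges: [-3.11, 3.11], [-0.84, 2.01], [0.21, 2.61], [-1.34, 4.49], [0.05, 2.63], [-2.56, 2.56]. Speed limits (rad/s): [2.57, 2.57, 3.14, 3.14, 3.14, 3.14].

### API

Orientations are given as a unit quaternion [w, x, y, z].
In Python, from workcell import ctrl gives the robot as it stands.
- The arm moves only by the shell command python3 -m crank 'ROWS'. ROWS is text: rows parted by semicolons, each of 7 numbers parted by spaces: the shift along the tool's x, y, z scaled (see below), then the turn, a rotation vector about the tool's x, y, z scaled (see below), then the opening, from 0 (shut) to 1 (fully open). A call has 1 to 12 rows; each row is the pose to reach, as a shift and turn from the pose commanded when the call began, along the tool's axes at that moment; what a row does not reach only later rows make up. The controller multiplies each number of a shift by 30 cm and each number of a turn by 45 degrees. A row lasts 1/12 s, in which the tool goes at most 41.7 mm and 7.16 degrees, less where a joint would pass 70% of its speed; a pose out of reach is approached as far as the arm can. A call with a number of a shift or a turn outside -1 to 1 is refused whole. A call with a gripper value outside its range is refused whole. The fingers move at their own pace and stop on an object; the grip force is fixed at half the most. Time passes only in rows, so rows that repeat a pose let the fingers close. It gives the time, the measured TCP pose, the force, the opening and the grip force at its end, in the units of the state.
- ctrl.state(): the state, without advancing time (a new reading comes with each control period).
- ctrl.grab_frame(name): name is "scene" or "top" or "wrist"; returns a dict with "frame" (420x560x3 uint8, red, green, blue), "z_map" (420x560 float32, mm along the optical axis (not along the pixel's ray), 0 where there is no reading), "fx", "fy", "cx", "cy" (pixels), "R" (3x3) and "t" (3): a world point X has camera coordinates R X + t; the wrist camera has in their place "T_tool_cam" (4x4, takes a point from camera to tool coordinates, whose origin is the TCP and whose axes are the flange's). Camera axes: x right, y down, z forward; pixel columns grow to the right and rows downward; lengths in mm; the calibration is good to about 2 mm. A picture is of the moment at which its call begins: read the wrist's pose just before it.
- ctrl.sign_off(): hands the job in; it is judged then, once.
The state is a dict: "clock": time; "joint_pos": joint angles; "dq": joint speeds; "effort": joint torques, N m; "position": TCP position; "tool_rot": TCP orientation; "force": force on the tool from outside, world axes, zero at the start; "moment": the same for the moment, N m; "opening": opening from 0.0 (shut) to 1.0 (fully open); "grip_force": force on a finger pad.
Only numpy, scipy, OpenCV 4.12 (cv2) and the standard library are available. Lean on these libraries where they do the work, as an engineer would, in place of code of your own. Each camera call takes 0.05 s, during which the arm holds its last target. There are 200 camera calls.

## Working session

There is one attempt and no reset: what is moved stays moved. The work goes in short steps, Python scripts to look and compute and a shell command to move; the robot and the scene stay as the last step left them, time stands still between calls to the robot, and variables do not carry over. Pictures are saved under pics/ and viewed, at most 14 in all, crops included, and the job is handed in when it is done.

```bash
ls; mkdir -p pics; python3 - <<'E'
from workcell import ctrl
import cv2,numpy as np
s=ctrl.state();print({k:s[k] for k in('clock','position','tool_rot','opening')})
for n in('scene','top'):
    f=ctrl.grab_frame(n);np.savez('f_'+n,**{k:np.array(v) for k,v in f.items()})
    cv2.imwrite(f'pics/{n}0.png',cv2.resize(f['frame'][:,:,::-1],(800,600)))
    print(n,f['fx'],f['fy'],f['cx'],f['cy'],np.round(f['R'],3).tolist(),f['t'])
E
```

```text
pics
{'clock': 0.0, 'position': array([ 169.11138852, -549.04848819,  230.49002736]), 'tool_rot': array([-8.90679991e-04,  9.88860163e-01,  1.48844780e-01, -1.28363611e-04]), 'opening': 0.9958699566298231}
scene 422.9393466997897 422.9393466997897 275.6997614854277 205.38585834194842 [[0.23, 0.973, 0.009], [0.539, -0.119, -0.834], [-0.81, 0.197, -0.552]] [-148.43297291 -195.56603898 1915.69541   ]
top 509.6767384614068 509.6767384614068 286.123458969931 204.31908656797702 [[-0.017, -1.0, -0.009], [-0.994, 0.018, -0.111], [0.112, 0.007, -0.994]] [  39.26095259  556.67245099 1819.09717237]
```

View pics/top0.png

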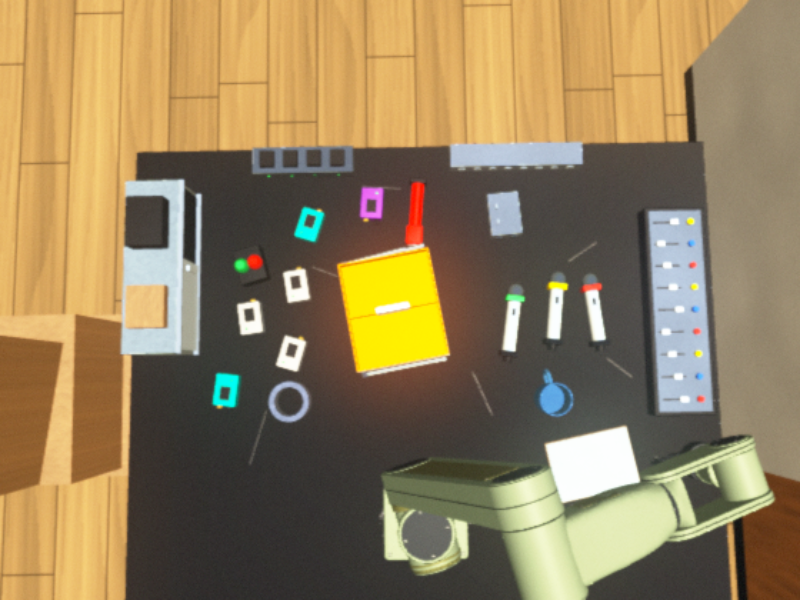

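View pics/scene0.png

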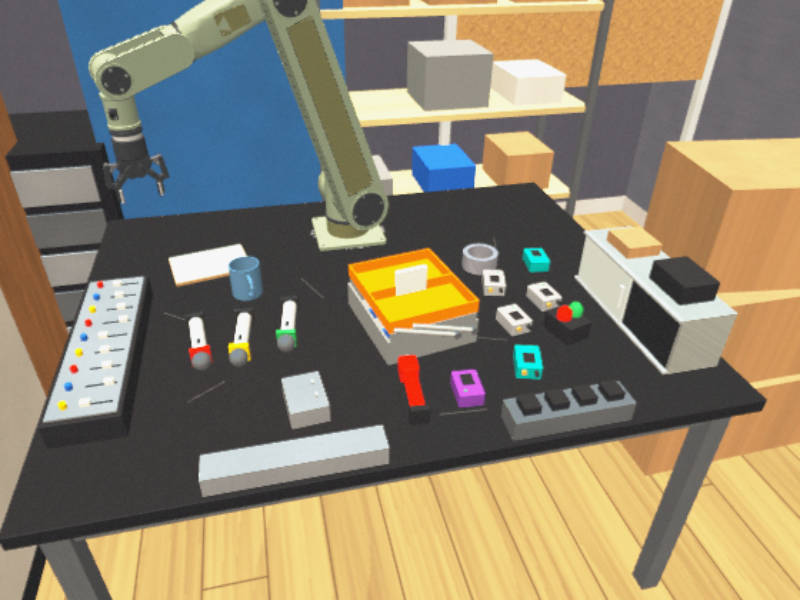

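```bash
cat > h.py <<'E'
import cv2,numpy as np
from workcell import ctrl
def load(n): return dict(np.load(f'f_{n}.npz'))
def grab(n):
    f=ctrl.grab_frame(n); return f
def ray(f,u,v,z):
    R=np.array(f['R']);t=np.array(f['t']);c=-R.T@t
    d=R.T@np.array([(u-f['cx'])/f['fx'],(v-f['cy'])/f['fy'],1.]); return c+d*(z-c[2])/d[2]
def hsv(f): return cv2.cvtColor(f['frame'],cv2.COLOR_RGB2HSV)
def blobs(mask,amin,roi=None):
    m=mask.astype(np.uint8)*255
    if roi: z=np.zeros_like(m);x0,x1,y0,y1=roi;z[y0:y1,x0:x1]=m[y0:y1,x0:x1];m=z
    cs,_=cv2.findContours(m,cv2.RETR_EXTERNAL,cv2.CHAIN_APPROX_NONE)
    return [c for c in cs if cv2.contourArea(c)>=amin]
def rect(f,c,z):
    p=np.array([ray(f,u,v,z)[:2] for u,v in c[:,0,:]],np.float32)
    (cx,cy),(w,h),a=cv2.minAreaRect(p)
    if w<h: w,h,a=h,w,a+90
    return np.round([cx,cy,w,h,(a+90)%180-90],1)  # long-axis angle deg
E
python3 - <<'E'
from h import *
f=load('top');H=hsv(f);s=H[:,:,1].astype(int);v=H[:,:,2].astype(int)
w=(s<60)&(v>150)
for c in blobs(w,40,(150,235,175,270)):print('pack',c[:,0].mean(0),rect(f,c,36))
for c in blobs(w,40,(340,435,180,255)):print('mic',c[:,0].mean(0),rect(f,c,30))
for n,lo,hi in(('red',0,8),('yel',22,34),('grn',50,75)):
    for c in blobs((H[:,:,0]>=lo)&(H[:,:,0]<=hi)&(s>120)&(v>90),8,(345,435,180,255)):print(n,c[:,0].mean(0),ray(f,*c[:,0].mean(0),44)[:2])
for c in blobs(w,20,(255,300,200,225)):print('handle',rect(f,c,156))
o=(H[:,:,0]>=4)&(H[:,:,0]<=34)&(s>120)&(v>120)
for c in blobs(o,2000,(225,325,165,270)):print('tray',rect(f,c,119))
a=cv2.resize(f['frame'][165:275,150:250],None,fx=5,fy=5,interpolation=2)[:550,:400]
g=load('scene');b=cv2.resize(g['frame'][165:265,235:345],(400,364),interpolation=2)
im=np.zeros((550,800,3),np.uint8);im[:550,:400]=a[:, :400];im[:364,400:]=b
cv2.imwrite('pics/crop1.png',im[:,:,::-1])
E
```

```text
pack [203.37142857 247.        ] [408.4 329.4  80.8  58.2 -16.7]
pack [174.52857143 222.04285714] [499.7 433.6  81.3  57.8   7.6]
pack [207.08571429 199.81428571] [580.  316.   81.4  58.4   8.5]
mic [357.6746988  227.78313253] [ 467.3 -227.2  126.2   33.7   -8.3]
mic [416.41975309 220.7037037 ] [ 490.2 -439.8  128.5   34.     6.8]
mic [388.15662651 219.6746988 ] [ 496.4 -338.5  127.9   33.6   -6.5]
red [413.11111111 200.80555556] [ 560.25419916 -428.01735224]
yel [390.41176471 199.67647059] [ 565.83850995 -346.62308189]
grn [360.         208.03333333] [ 537.56823382 -236.21525939]
handle [508.6  68.9  79.4  16.  -79.7]
tray [511.9  58.  273.6 273.3 -79.2]
```

View pics/crop1.png

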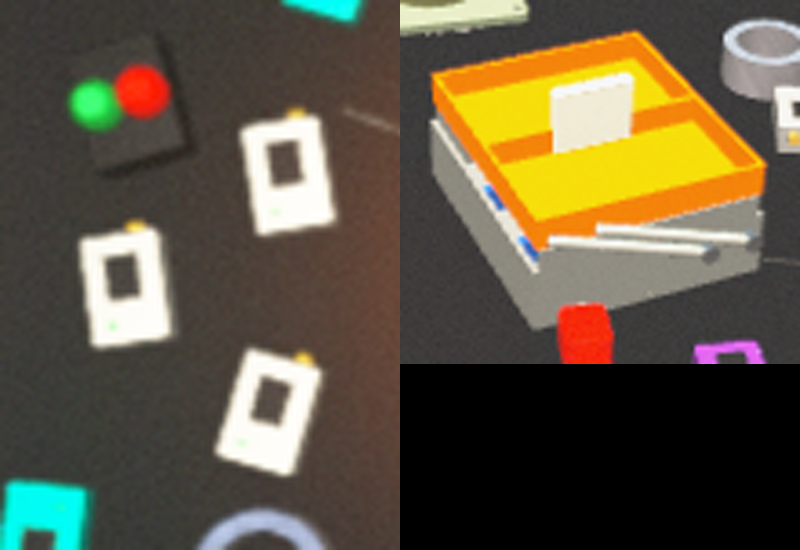

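The packs are the three plain aluminium ones at crop (288,172), (127,288) and (270,410). The turquoise and purple ones are look-alikes. The arm pivots are on the packs' side, so case +y ≈ world +y, with a yaw of about 10.3°.

```bash
cat > plan.py <<'E'
# usage: plan.py "x y z psi" ... -> per call: shift/300, turn/45deg, rows needed.  psi=tool x heading (deg), tool down
import sys,math,numpy as np
from scipy.spatial.transform import Rotation as Ro
from workcell import ctrl
s=ctrl.state();q=s['tool_rot'];p=np.array(s['position']);R=Ro.from_quat([q[1],q[2],q[3],q[0]])
x=R.as_matrix()[:,0];print('t%.1f'%s['clock'],'now',np.round(p,1),'psi %.1f'%math.degrees(math.atan2(x[1],x[0])),'open %.2f grip %.0f'%(s['opening'],s['grip_force']),'F',np.round(s['force'],1),'j6 %.2f'%s['joint_pos'][5])
for a in sys.argv[1:]:
    X,Y,Z,ps=map(float,a.split());P=np.array([X,Y,Z]);c,d=math.cos(math.radians(ps)),math.sin(math.radians(ps))
    T=Ro.from_matrix([[c,d,0],[d,-c,0],[0,0,-1]])
    sh=R.inv().apply(P-p)/300;rv=(R.inv()*T).as_rotvec();n=max(1,math.ceil(max(abs(sh).max(),abs(rv).max()/math.radians(45))-.0))
    for k in range(n):
        Tk=R*Ro.from_rotvec(rv/n);st=(P-p)/(n-k);shk=R.inv().apply(st)/300
        print(a,'|',*['%.3f'%v for v in shk],*['%.3f'%v for v in rv/n/math.radians(45)],'| rows',max(math.ceil(np.linalg.norm(st)/41.7),math.ceil(np.degrees(np.linalg.norm(rv/n))/7.16)));p=p+st;R=Tk
E
python3 plan.py "508.6 68.9 250 100.3" "508.6 68.9 127 100.3"
```

```text
t0.1 now [ 169.1 -549.1  230.6] psi 17.1 open 1.00 grip 0 F [-0.1 -0.6 -0.1] j6 -0.02
508.6 68.9 250 100.3 | 0.844 -0.818 -0.031 -0.001 -0.001 -0.924 | rows 9
508.6 68.9 250 100.3 | 1.174 -0.051 -0.032 -0.001 -0.001 -0.924 | rows 9
508.6 68.9 127 100.3 | 0.000 0.000 0.410 0.000 0.000 0.000 | rows 3
```

```bash
sed -i 's/abs(sh).max()/np.linalg.norm(sh)/' plan.py; python3 plan.py "508.6 68.9 250 100.3" "508.6 68.9 127 100.3"
```

```text
t0.1 now [ 169.1 -549.1  230.6] psi 17.1 open 1.00 grip 0 F [-0.1 -0.6 -0.1] j6 -0.02
508.6 68.9 250 100.3 | 0.563 -0.545 -0.021 -0.001 -0.000 -0.616 | rows 6
508.6 68.9 250 100.3 | 0.752 -0.221 -0.021 -0.001 -0.000 -0.616 | rows 6
508.6 68.9 250 100.3 | 0.768 0.154 -0.021 -0.001 -0.000 -0.616 | rows 6
508.6 68.9 127 100.3 | 0.000 -0.000 0.410 0.000 0.000 0.000 | rows 3
```

```bash
python3 -m crank '0.563 -0.545 -0.021 0 0 -0.616 1;0.563 -0.545 -0.021 0 0 -0.616 1;0.563 -0.545 -0.021 0 0 -0.616 1;0.563 -0.545 -0.021 0 0 -0.616 1;0.563 -0.545 -0.021 0 0 -0.616 1;0.563 -0.545 -0.021 0 0 -0.616 1;0.563 -0.545 -0.021 0 0 -0.616 1' && python3 -m crank '0.752 -0.221 -0.021 0 0 -0.616 1;0.752 -0.221 -0.021 0 0 -0.616 1;0.752 -0.221 -0.021 0 0 -0.616 1;0.752 -0.221 -0.021 0 0 -0.616 1;0.752 -0.221 -0.021 0 0 -0.616 1;0.752 -0.221 -0.021 0 0 -0.616 1;0.752 -0.221 -0.021 0 0 -0.616 1' && python3 -m crank '0.768 0.154 -0.021 0 0 -0.616 1;0.768 0.154 -0.021 0 0 -0.616 1;0.768 0.154 -0.021 0 0 -0.616 1;0.768 0.154 -0.021 0 0 -0.616 1;0.768 0.154 -0.021 0 0 -0.616 1;0.768 0.154 -0.021 0 0 -0.616 1;0.768 0.154 -0.021 0 0 -0.616 1;0.768 0.154 -0.021 0 0 -0.616 1'; python3 plan.py "508.6 68.9 250 100.3" "508.6 68.9 127 100.3"
python3 - <<'E'
from h import *
f=ctrl.grab_frame('wrist');print(np.round(f['T_tool_cam'],3).tolist());cv2.imwrite('pics/w1.png',f['frame'][:,:,::-1])
E
```

```text
clock: 0.68
position: [283.8, -339.3, 237.6]
tool_rot: [-0.001, 0.924, 0.383, 0.001]
force: [-0.9, -0.1, 0.3]
opening: 0.995
grip_force: 0.0
clock: 1.27
position: [397.7, -134.4, 243.9]
tool_rot: [-0.0, 0.805, 0.594, 0.001]
force: [-0.6, -0.1, 0.4]
opening: 1.0
grip_force: 0.0
clock: 1.93
position: [509.3, 68.3, 249.4]
tool_rot: [-0.0, 0.64, 0.768, -0.001]
force: [-0.0, -0.8, -0.5]
opening: 1.001
grip_force: 0.0
t1.9 now [509.3  68.3 249.4] psi 100.4 open 1.00 grip 0 F [-0.  -0.8 -0.5] j6 -0.07
508.6 68.9 250 100.3 | 0.002 -0.002 -0.002 -0.002 0.001 0.002 | rows 1
508.6 68.9 127 100.3 | -0.000 -0.000 0.410 0.000 -0.000 0.000 | rows 3
[[0.0, -0.953, -0.302, 77.531], [1.0, -0.0, 0.0, 0.116], [-0.0, -0.302, 0.953, -144.026], [0.0, 0.0, 0.0, 1.0]]
```

View pics/w1.png

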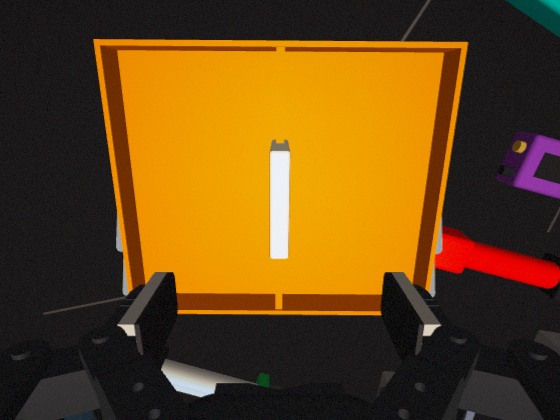

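The handle (280,200) is centred and square between the open fingers. Next I descend, grip and work out the swing.

```bash
python3 -m crank '0 0 0.2 0 0 0 1;0 0 0.3 0 0 0 1;0 0 0.408 0 0 0 1;0 0 0.408 0 0 0 1;0 0 0.408 0 0 0 0;0 0 0.408 0 0 0 0;0 0 0.408 0 0 0 0;0 0 0.408 0 0 0 0;0 0 0.408 0 0 0 0;0 0 0.408 0 0 0 0;0 0 0.408 0 0 0 0;0 0 0.408 0 0 0 0'; python3 - <<'E'
import numpy as np
for a,b in((0,.96),(.96,1.92)):
    q=np.linspace(a,b,13)[1:];q0=.35+a
    print('; '.join('%.3f 0 %.3f 0 0 0 0'%(.55*(np.cos(q0)-np.cos(.35+k)),-.55*(np.sin(.35+k)-np.sin(q0))) for k in q))
E
python3 plan.py
```

```text
clock: 2.98
position: [509.4, 68.5, 129.1]
tool_rot: [0.001, 0.641, 0.768, 0.001]
force: [-1.6, -1.1, 5.6]
opening: 0.151
grip_force: 60.5
0.017 0 -0.041 0 0 0 0; 0.037 0 -0.080 0 0 0 0; 0.060 0 -0.117 0 0 0 0; 0.086 0 -0.153 0 0 0 0; 0.114 0 -0.186 0 0 0 0; 0.145 0 -0.217 0 0 0 0; 0.179 0 -0.246 0 0 0 0; 0.215 0 -0.271 0 0 0 0; 0.253 0 -0.294 0 0 0 0; 0.292 0 -0.313 0 0 0 0; 0.333 0 -0.330 0 0 0 0; 0.375 0 -0.343 0 0 0 0
0.043 0 -0.010 0 0 0 0; 0.086 0 -0.016 0 0 0 0; 0.130 0 -0.018 0 0 0 0; 0.174 0 -0.018 0 0 0 0; 0.218 0 -0.013 0 0 0 0; 0.261 0 -0.005 0 0 0 0; 0.304 0 0.006 0 0 0 0; 0.345 0 0.020 0 0 0 0; 0.386 0 0.038 0 0 0 0; 0.424 0 0.059 0 0 0 0; 0.461 0 0.084 0 0 0 0; 0.496 0 0.110 0 0 0 0
t3.0 now [509.4  68.5 129.1] psi 100.3 open 0.15 grip 60 F [-1.6 -1.1  5.6] j6 -0.07
```

```bash
python3 -m crank '0.017 0 -0.041 0 0 0 0; 0.037 0 -0.080 0 0 0 0; 0.060 0 -0.117 0 0 0 0; 0.086 0 -0.153 0 0 0 0; 0.114 0 -0.186 0 0 0 0; 0.145 0 -0.217 0 0 0 0; 0.179 0 -0.246 0 0 0 0; 0.215 0 -0.271 0 0 0 0; 0.253 0 -0.294 0 0 0 0; 0.292 0 -0.313 0 0 0 0; 0.333 0 -0.330 0 0 0 0; 0.375 0 -0.343 0 0 0 0'; python3 -m crank '0.043 0 -0.010 0 0 0 0; 0.086 0 -0.016 0 0 0 0; 0.130 0 -0.018 0 0 0 0; 0.174 0 -0.018 0 0 0 0; 0.218 0 -0.013 0 0 0 0; 0.261 0 -0.005 0 0 0 0; 0.304 0 0.006 0 0 0 0; 0.345 0 0.020 0 0 0 0; 0.386 0 0.038 0 0 0 0; 0.424 0 0.059 0 0 0 0; 0.461 0 0.084 0 0 0 0; 0.496 0 0.108 0 0 0 0'; python3 -m crank '0 0 0 0 0 0 0;0 0 0 0 0 0 0;0 0 0 0 0 0 0;0 0 0 0 0 0 0'
```

```text
clock: 3.98
position: [490.0, 178.6, 232.0]
tool_rot: [0.002, 0.641, 0.767, 0.0]
force: [3.5, -4.0, -0.2]
opening: 0.155
grip_force: 59.9
clock: 4.98
position: [463.7, 326.7, 198.0]
tool_rot: [0.002, 0.64, 0.768, 0.001]
force: [10.3, -27.8, 37.3]
opening: 0.156
grip_force: 66.0
clock: 5.32
position: [463.9, 325.9, 198.9]
tool_rot: [0.002, 0.641, 0.768, 0.001]
force: [6.7, -3.0, 5.7]
opening: 0.15
grip_force: 60.6
```

```bash
python3 -m crank '0 0 0 0 0 0 1;0 0 0 0 0 0 1;0 0 0 0 0 0 1;0 0 0 0 0 0 1;0 0 -0.1 0 0 0 1;0 0 -0.2 0 0 0 1;0 0 -0.3 0 0 0 1;0 0 -0.3 0 0 0 1'; python3 - <<'E'
from h import *
f=ctrl.grab_frame('top');np.savez('f_top2',**{k:np.array(v) for k,v in f.items()});H=hsv(f)
cv2.imwrite('pics/top2.png',cv2.resize(f['frame'][150:290,150:430],(800,400),interpolation=2)[:,:,::-1])
b=(H[:,:,0]>=95)&(H[:,:,0]<=125)&(H[:,:,1]>110)&(H[:,:,2]>60)
for c in blobs(b,15,(220,330,160,275)):print('blue',c[:,0].mean(0),rect(f,c,65),cv2.contourArea(c))
w=(H[:,:,1]<60)&(H[:,:,2]>150)
for c in blobs(w,40,(340,435,180,255)):print('mic',c[:,0].mean(0),rect(f,c,30))
E
python3 plan.py "463 328 300 45" "430 0 200 20" "470 -227 150 -8.3"
```

```text
clock: 5.98
position: [464.0, 327.4, 294.3]
tool_rot: [0.001, 0.641, 0.768, 0.005]
force: [1.2, -0.1, 1.0]
opening: 1.0
grip_force: 0.0
blue [278.         230.09322034] [462.5  59.4 209.9   9.7 -80.1] 92.0
blue [273.         205.84745763] [549.3  76.1 211.   11.4 -80.2] 111.0
mic [357.76829268 227.98780488] [ 467.3 -227.9  126.2   32.7   -8.1]
mic [416.4691358  220.67901235] [ 490.8 -440.1  127.6   32.2    6.9]
mic [388.19753086 219.2345679 ] [ 497.3 -338.7  125.3   32.3   -6.4]
t6.0 now [463.1 326.7 291.4] psi 100.3 open 1.00 grip 0 F [ 0.2 -0.6 -1.1] j6 0.41
463 328 300 45 | 0.002 0.000 -0.014 0.002 -0.003 0.614 | rows 4
463 328 300 45 | 0.002 -0.001 -0.014 0.002 -0.003 0.614 | rows 4
430 0 200 20 | -0.425 0.348 0.167 0.000 0.000 0.278 | rows 5
430 0 200 20 | -0.340 0.432 0.167 0.000 0.000 0.278 | rows 5
470 -227 150 -8.3 | -0.134 0.757 0.167 0.000 0.000 0.629 | rows 6
```

View pics/top2.png

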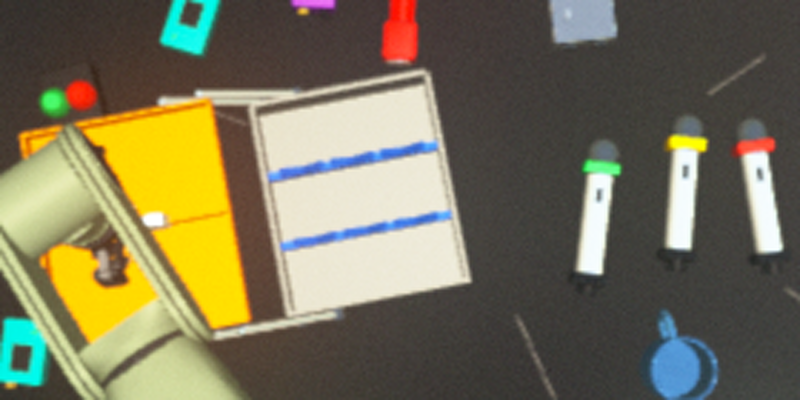

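Blue rails run in the crop from (270,176) to (437,147) and (283,246) to (450,214). Their centre puts the case at (506.5, 68.3), yaw 9.9°. First is the green microphone.

```bash
python3 plan.py "450 60 260 45" "468 -226.5 120 -8.2" "468 -226.5 5 -8.2"
```

```text
t6.0 now [463.1 326.7 291.4] psi 100.3 open 1.00 grip 0 F [ 0.2 -0.6 -1.1] j6 0.41
450 60 260 45 | -0.434 -0.101 0.051 0.002 -0.003 0.614 | rows 4
450 60 260 45 | -0.431 0.112 0.052 0.002 -0.003 0.614 | rows 4
468 -226.5 120 -8.2 | -0.316 0.359 0.233 0.000 -0.000 0.591 | rows 4
468 -226.5 120 -8.2 | -0.122 0.463 0.233 0.000 -0.000 0.591 | rows 4
468 -226.5 5 -8.2 | -0.000 0.000 0.383 -0.000 -0.000 0.000 | rows 3
```

```bash
python3 -m crank '-0.434 -0.101 0.051 0.002 -0.003 0.614 1;-0.434 -0.101 0.051 0.002 -0.003 0.614 1;-0.434 -0.101 0.051 0.002 -0.003 0.614 1;-0.434 -0.101 0.051 0.002 -0.003 0.614 1;-0.434 -0.101 0.051 0.002 -0.003 0.614 1' && python3 -m crank '-0.431 0.112 0.052 0.002 -0.003 0.614 1;-0.431 0.112 0.052 0.002 -0.003 0.614 1;-0.431 0.112 0.052 0.002 -0.003 0.614 1;-0.431 0.112 0.052 0.002 -0.003 0.614 1;-0.431 0.112 0.052 0.002 -0.003 0.614 1' && python3 -m crank '-0.316 0.359 0.233 0 0 0.591 1;-0.316 0.359 0.233 0 0 0.591 1;-0.316 0.359 0.233 0 0 0.591 1;-0.316 0.359 0.233 0 0 0.591 1;-0.316 0.359 0.233 0 0 0.591 1' && python3 -m crank '-0.122 0.463 0.233 0 0 0.591 1;-0.122 0.463 0.233 0 0 0.591 1;-0.122 0.463 0.233 0 0 0.591 1;-0.122 0.463 0.233 0 0 0.591 1;-0.122 0.463 0.233 0 0 0.591 1;-0.122 0.463 0.233 0 0 0.591 1'; python3 plan.py "468 -226.5 120 -8.2" "468 -226.5 5 -8.2"; python3 - <<'E'
from h import *
f=ctrl.grab_frame('wrist');cv2.imwrite('pics/w2.png',f['frame'][:,:,::-1])
E
```

```text
clock: 6.45
position: [454.2, 189.4, 271.4]
tool_rot: [0.0, 0.807, 0.59, -0.003]
force: [0.6, -0.1, 0.6]
opening: 0.999
grip_force: 0.0
clock: 6.87
position: [448.6, 57.3, 256.6]
tool_rot: [0.0, 0.924, 0.381, -0.004]
force: [0.3, 0.2, -0.2]
opening: 0.998
grip_force: 0.0
clock: 7.28
position: [457.4, -87.1, 184.9]
tool_rot: [0.001, 0.987, 0.16, -0.005]
force: [0.5, 0.8, 0.4]
opening: 0.999
grip_force: 0.0
clock: 7.78
position: [467.5, -227.8, 117.4]
tool_rot: [0.001, 0.998, -0.07, -0.003]
force: [-0.4, 0.2, 0.3]
opening: 0.998
grip_force: 0.0
t7.8 now [ 467.5 -227.8  117.4] psi -8.0 open 1.00 grip 0 F [-0.4  0.2  0.3] j6 1.24
468 -226.5 120 -8.2 | 0.001 -0.004 -0.009 0.003 0.007 0.004 | rows 1
468 -226.5 5 -8.2 | 0.000 0.000 0.383 -0.000 0.000 -0.000 | rows 3
```

View pics/w2.png

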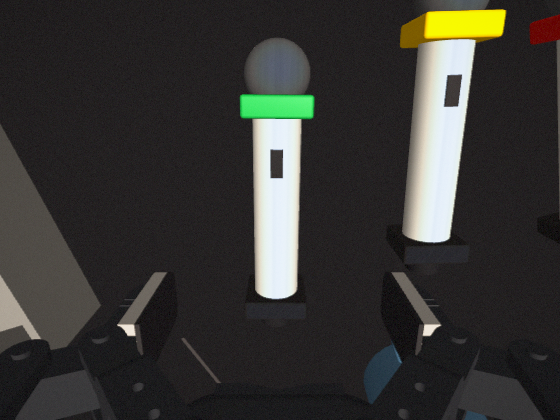

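The green mic (277,205) is centred between the fingers. I descend, grip and lift.

```bash
python3 -m crank '0.001 -0.003 0.12 0 0 0 1;0.001 -0.003 0.24 0 0 0 1;0.001 -0.003 0.37 0 0 0 1;0.001 -0.003 0.37 0 0 0 1;0.001 -0.003 0.37 0 0 0 0;0.001 -0.003 0.37 0 0 0 0;0.001 -0.003 0.37 0 0 0 0;0.001 -0.003 0.37 0 0 0 0;0.001 -0.003 0.37 0 0 0 0;0.001 -0.003 0.37 0 0 0 0;0.001 -0.003 0.37 0 0 0 0;0.001 -0.003 0.37 0 0 0 0'; python3 -m crank '0 0 -0.1 0 0 0 0;0 0 -0.2 0 0 0 0;0 0 -0.35 0 0 0 0;0 0 -0.5 0 0 0 0;0 0 -0.5 0 0 0 0;0 0 -0.5 0 0 0 0'; python3 plan.py "495.5 131.3 150 9.9" "495.5 131.3 60 9.9"
```

```text
clock: 8.83
position: [468.4, -228.3, 10.3]
tool_rot: [0.002, 0.997, -0.071, 0.0]
force: [-0.1, 2.8, 8.6]
opening: 0.35
grip_force: 58.7
clock: 9.33
position: [469.2, -228.4, 161.8]
tool_rot: [0.004, 0.997, -0.071, 0.002]
force: [-0.0, 0.2, -3.6]
opening: 0.35
grip_force: 61.1
t9.3 now [ 469.2 -228.4  161.8] psi -8.2 open 0.35 grip 61 F [-0.   0.2 -3.6] j6 1.24
495.5 131.3 150 9.9 | -0.042 -0.600 0.015 0.005 -0.002 -0.201 | rows 5
495.5 131.3 150 9.9 | 0.053 -0.599 0.018 0.005 -0.002 -0.201 | rows 5
495.5 131.3 60 9.9 | 0.000 0.000 0.300 -0.000 0.000 0.000 | rows 3
```

```bash
python3 -m crank '-0.042 -0.600 0.018 0.003 -0.001 -0.201 0;-0.042 -0.600 0.018 0.003 -0.001 -0.201 0;-0.042 -0.600 0.018 0.003 -0.001 -0.201 0;-0.042 -0.600 0.018 0.003 -0.001 -0.201 0;-0.042 -0.600 0.018 0.003 -0.001 -0.201 0;-0.042 -0.600 0.018 0.003 -0.001 -0.201 0' && python3 -m crank '0.053 -0.599 0.018 0.003 -0.001 -0.201 0;0.053 -0.599 0.018 0.003 -0.001 -0.201 0;0.053 -0.599 0.018 0.003 -0.001 -0.201 0;0.053 -0.599 0.018 0.003 -0.001 -0.201 0;0.053 -0.599 0.018 0.003 -0.001 -0.201 0;0.053 -0.599 0.018 0.003 -0.001 -0.201 0;0.053 -0.599 0.018 0.003 -0.001 -0.201 0;0.053 -0.599 0.018 0.003 -0.001 -0.201 0;0.053 -0.599 0.018 0.003 -0.001 -0.201 0'; python3 plan.py "495.5 131.3 47 9.9"; python3 - <<'E'
from h import *
f=ctrl.grab_frame('wrist');cv2.imwrite('pics/w3.png',f['frame'][:,:,::-1])
E
```

```text
clock: 9.83
position: [478.7, -44.2, 149.6]
tool_rot: [-0.0, 1.0, 0.01, -0.005]
force: [-0.0, 0.2, -1.8]
opening: 0.352
grip_force: 61.1
clock: 10.58
position: [493.4, 130.8, 145.5]
tool_rot: [-0.0, 0.996, 0.086, -0.004]
force: [0.3, 0.8, -2.9]
opening: 0.35
grip_force: 61.3
t10.6 now [493.4 130.8 145.5] psi 9.8 open 0.35 grip 61 F [ 0.3  0.8 -2.9] j6 1.63
495.5 131.3 47 9.9 | 0.010 -0.000 0.328 -0.002 0.009 -0.002 | rows 3
```

View pics/w3.png

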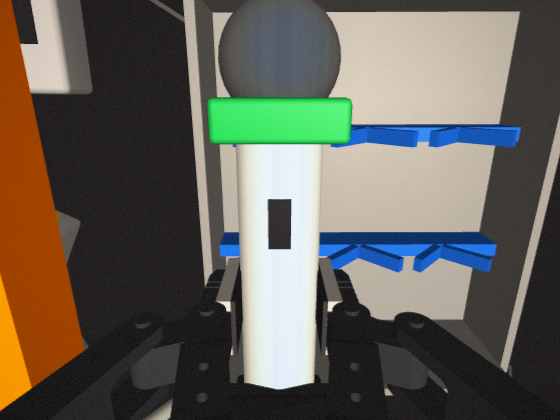

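The mic is held straight, with lane notches at (370,140) and (390,260) to the right and the left lane beneath it. Lowering it now.

```bash
python3 -m crank '0.008 0 0.1 -0.002 0.009 0 0;0.008 0 0.2 -0.002 0.009 0 0;0.008 0 0.27 -0.002 0.009 0 0;0.008 0 0.3 -0.002 0.009 0 0;0.008 0 0.32 -0.002 0.009 0 0;0.008 0 0.32 -0.002 0.009 0 0;0.008 0 0.32 -0.002 0.009 0 0;0.008 0 0.32 -0.002 0.009 0 0'; python3 -m crank '0 0 0 0 0 0 0.55;0 0 0 0 0 0 0.55;0 0 0 0 0 0 0.55;0 0 0 0 0 0 0.55;0 0 -0.1 0 0 0 0.55;0 0 -0.2 0 0 0 0.55;0 0 -0.3 0 0 0 0.55;0 0 -0.35 0 0 0 0.55;0 0 -0.35 0 0 0 0.55'; python3 plan.py "497 -338.5 120 -6.4"; python3 - <<'E'
from h import *
f=ctrl.grab_frame('wrist');cv2.imwrite('pics/w4.png',f['frame'][:,:,::-1])
E
```

```text
clock: 11.3
position: [496.7, 133.1, 51.4]
tool_rot: [-0.001, 0.996, 0.086, 0.002]
force: [-0.4, -0.7, -2.8]
opening: 0.351
grip_force: 61.3
clock: 12.05
position: [497.9, 133.5, 159.1]
tool_rot: [-0.001, 0.996, 0.087, 0.005]
force: [-0.0, -0.6, 1.1]
opening: 0.546
grip_force: 0.0
t12.1 now [497.9 133.5 159.1] psi 9.9 open 0.55 grip 0 F [-0.  -0.6  1.1] j6 1.64
497 -338.5 120 -6.4 | -0.138 0.775 0.063 -0.002 -0.006 0.181 | rows 6
497 -338.5 120 -6.4 | -0.026 0.786 0.064 -0.002 -0.006 0.181 | rows 6
```

View pics/w4.png

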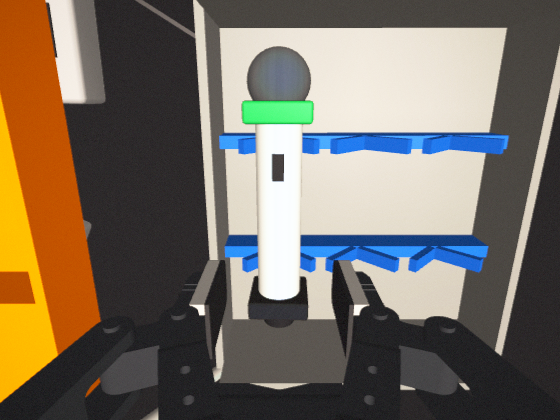

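The green mic lies in the left lane with its bumpers outside both rails, at (278,112) and (278,297). Yellow is next, rechecking the remaining mics first.

```bash
cat > mics.py <<'E'
from h import *
f=ctrl.grab_frame('top');H=hsv(f);w=(H[:,:,1]<60)&(H[:,:,2]>150)
for c in blobs(w,40,(340,435,180,255)):print('mic',c[:,0].mean(0).round(),rect(f,c,30))
for c in blobs(w,40,(150,235,175,270)):print('pack',c[:,0].mean(0).round(),rect(f,c,36))
E
python3 mics.py; python3 -m crank '-0.138 0.775 0.063 -0.002 -0.006 0.181 1;-0.138 0.775 0.063 -0.002 -0.006 0.181 1;-0.138 0.775 0.063 -0.002 -0.006 0.181 1;-0.138 0.775 0.063 -0.002 -0.006 0.181 1;-0.138 0.775 0.063 -0.002 -0.006 0.181 1;-0.138 0.775 0.063 -0.002 -0.006 0.181 1;-0.138 0.775 0.063 -0.002 -0.006 0.181 1' && python3 -m crank '-0.026 0.786 0.064 -0.002 -0.006 0.181 1;-0.026 0.786 0.064 -0.002 -0.006 0.181 1;-0.026 0.786 0.064 -0.002 -0.006 0.181 1;-0.026 0.786 0.064 -0.002 -0.006 0.181 1;-0.026 0.786 0.064 -0.002 -0.006 0.181 1;-0.026 0.786 0.064 -0.002 -0.006 0.181 1;-0.026 0.786 0.064 -0.002 -0.006 0.181 1;-0.026 0.786 0.064 -0.002 -0.006 0.181 1;-0.026 0.786 0.064 -0.002 -0.006 0.181 1'; python3 plan.py "497 -338.7 120 -6.4" "497 -338.7 6 -6.4"
```

```text
mic [416. 221.] [ 490.7 -439.8  127.6   32.4    6.4]
mic [388. 219.] [ 497.3 -338.7  125.3   32.3   -6.4]
pack [194. 228.] [475.6 363.   88.8  15.8 -80.4]
pack [227. 183.] [635.2 247.   58.5  14.7  88.9]
clock: 12.73
position: [493.3, -107.5, 133.6]
tool_rot: [0.001, 1.0, 0.013, -0.004]
force: [0.6, -0.2, -0.9]
opening: 0.999
grip_force: 0.0
clock: 13.48
position: [493.6, -337.7, 115.6]
tool_rot: [0.0, 0.998, -0.055, -0.005]
force: [-0.5, 0.4, 0.4]
opening: 1.0
grip_force: 0.0
t13.5 now [ 493.6 -337.7  115.6] psi -6.4 open 1.00 grip 0 F [-0.5  0.4  0.4] j6 1.07
497 -338.7 120 -6.4 | 0.012 0.002 -0.015 0.002 0.013 0.001 | rows 1
497 -338.7 6 -6.4 | -0.000 0.000 0.380 -0.000 -0.000 0.000 | rows 3
```

```bash
python3 -m crank '0.006 0.002 0.12 0.002 0.01 0 1;0.006 0.002 0.24 0.002 0.01 0 1;0.008 0.002 0.365 0.002 0.01 0 1;0.008 0.002 0.365 0.002 0.01 0 1;0.008 0.002 0.365 0.002 0.01 0 0;0.008 0.002 0.365 0.002 0.01 0 0;0.008 0.002 0.365 0.002 0.01 0 0;0.008 0.002 0.365 0.002 0.01 0 0;0.008 0.002 0.365 0.002 0.01 0 0;0.008 0.002 0.365 0.002 0.01 0 0;0.008 0.002 0.365 0.002 0.01 0 0;0.008 0.002 0.365 0.002 0.01 0 0'; python3 -m crank '0 0 -0.1 0 0 0 0;0 0 -0.2 0 0 0 0;0 0 -0.35 0 0 0 0;0 0 -0.5 0 0 0 0;0 0 -0.5 0 0 0 0;0 0 -0.5 0 0 0 0'; python3 plan.py "506.5 68.3 150 9.9" "506.5 68.3 50 9.9"
```

```text
clock: 14.48
position: [496.9, -340.7, 10.2]
tool_rot: [0.002, 0.998, -0.056, 0.002]
force: [0.1, 2.0, 6.8]
opening: 0.35
grip_force: 59.3
clock: 14.98
position: [497.1, -341.3, 161.9]
tool_rot: [0.003, 0.998, -0.056, 0.004]
force: [-0.5, -0.4, -2.9]
opening: 0.353
grip_force: 61.0
t15.0 now [ 497.1 -341.3  161.9] psi -6.4 open 0.35 grip 61 F [-0.5 -0.4 -2.9] j6 1.06
506.5 68.3 150 9.9 | -0.060 -0.680 0.015 0.005 -0.004 -0.181 | rows 5
506.5 68.3 150 9.9 | 0.037 -0.682 0.018 0.005 -0.004 -0.181 | rows 5
506.5 68.3 50 9.9 | -0.000 0.000 0.333 -0.000 0.000 0.000 | rows 3
```

```bash
python3 -m crank '-0.060 -0.680 0.015 0.003 -0.002 -0.181 0;-0.060 -0.680 0.015 0.003 -0.002 -0.181 0;-0.060 -0.680 0.015 0.003 -0.002 -0.181 0;-0.060 -0.680 0.015 0.003 -0.002 -0.181 0;-0.060 -0.680 0.015 0.003 -0.002 -0.181 0;-0.060 -0.680 0.015 0.003 -0.002 -0.181 0' && python3 -m crank '0.037 -0.682 0.018 0.003 -0.002 -0.181 0;0.037 -0.682 0.018 0.003 -0.002 -0.181 0;0.037 -0.682 0.018 0.003 -0.002 -0.181 0;0.037 -0.682 0.018 0.003 -0.002 -0.181 0;0.037 -0.682 0.018 0.003 -0.002 -0.181 0;0.037 -0.682 0.018 0.003 -0.002 -0.181 0;0.037 -0.682 0.018 0.003 -0.002 -0.181 0;0.037 -0.682 0.018 0.003 -0.002 -0.181 0;0.037 -0.682 0.018 0.003 -0.002 -0.181 0;0.037 -0.682 0.018 0.003 -0.002 -0.181 0'; python3 plan.py "506.5 68.3 50 9.9"
```

```text
clock: 15.48
position: [497.5, -128.8, 150.2]
tool_rot: [-0.003, 1.0, 0.018, -0.004]
force: [-0.3, -0.2, -2.8]
opening: 0.353
grip_force: 61.1
clock: 16.32
position: [504.7, 68.1, 146.8]
tool_rot: [-0.001, 0.996, 0.085, -0.002]
force: [-1.0, 1.0, -3.2]
opening: 0.352
grip_force: 61.5
t16.3 now [504.7  68.1 146.8] psi 9.8 open 0.35 grip 62 F [-1.   1.  -3.2] j6 1.51
506.5 68.3 50 9.9 | 0.007 0.001 0.323 -0.004 0.005 -0.002 | rows 3
```

```bash
python3 -m crank '0.006 0 0.1 -0.002 0.005 0 0;0.006 0 0.2 -0.002 0.005 0 0;0.006 0 0.27 -0.002 0.005 0 0;0.006 0 0.3 -0.002 0.005 0 0;0.006 0 0.325 -0.002 0.005 0 0;0.006 0 0.325 -0.002 0.005 0 0;0.006 0 0.325 -0.002 0.005 0 0;0.006 0 0.325 -0.002 0.005 0 0'; python3 -m crank '0 0 0 0 0 0 0.55;0 0 0 0 0 0 0.55;0 0 0 0 0 0 0.55;0 0 0 0 0 0 0.55;0 0 -0.1 0 0 0 0.55;0 0 -0.2 0 0 0 0.55;0 0 -0.3 0 0 0 0.55;0 0 -0.35 0 0 0 0.55;0 0 -0.35 0 0 0 0.55'; python3 mics.py; python3 plan.py "491 -439.8 120 6.5"
```

```text
clock: 16.98
position: [507.7, 70.0, 51.1]
tool_rot: [-0.001, 0.996, 0.086, 0.002]
force: [0.7, 0.7, -2.4]
opening: 0.351
grip_force: 61.5
clock: 17.73
position: [509.0, 70.2, 158.9]
tool_rot: [-0.001, 0.996, 0.087, 0.005]
force: [0.4, 0.3, 0.3]
opening: 0.549
grip_force: 0.0
mic [416. 221.] [ 490.7 -439.9  127.6   32.3    6.5]
pack [194. 228.] [475.6 363.   88.8  15.8 -80.4]
pack [227. 183.] [635.2 247.   58.5  14.7  88.9]
t17.8 now [507.6  70.  156.7] psi 9.9 open 0.55 grip 0 F [ 0.2  0.  -0.5] j6 1.51
491 -439.8 120 6.5 | -0.174 0.832 0.059 -0.001 -0.004 0.038 | rows 7
491 -439.8 120 6.5 | -0.149 0.837 0.060 -0.001 -0.004 0.038 | rows 7
```

```bash
python3 -m crank '-0.174 0.832 0.059 0 -0.002 0.038 1;-0.174 0.832 0.059 0 -0.002 0.038 1;-0.174 0.832 0.059 0 -0.002 0.038 1;-0.174 0.832 0.059 0 -0.002 0.038 1;-0.174 0.832 0.059 0 -0.002 0.038 1;-0.174 0.832 0.059 0 -0.002 0.038 1;-0.174 0.832 0.059 0 -0.002 0.038 1' && python3 -m crank '-0.149 0.837 0.060 -0.001 -0.004 0.038 1;-0.149 0.837 0.060 -0.001 -0.004 0.038 1;-0.149 0.837 0.060 -0.001 -0.004 0.038 1;-0.149 0.837 0.060 -0.001 -0.004 0.038 1;-0.149 0.837 0.060 -0.001 -0.004 0.038 1;-0.149 0.837 0.060 -0.001 -0.004 0.038 1;-0.149 0.837 0.060 -0.001 -0.004 0.038 1;-0.149 0.837 0.060 -0.001 -0.004 0.038 1;-0.149 0.837 0.060 -0.001 -0.004 0.038 1'; python3 plan.py "491 -439.3 6 6.5"
```

```text
clock: 18.37
position: [496.8, -190.2, 134.5]
tool_rot: [-0.0, 0.998, 0.069, -0.002]
force: [0.6, -0.4, 0.3]
opening: 0.997
grip_force: 0.0
clock: 19.12
position: [489.0, -438.5, 116.5]
tool_rot: [-0.002, 0.998, 0.056, -0.003]
force: [-0.3, 0.0, 0.3]
opening: 1.001
grip_force: 0.0
t19.1 now [ 489.  -438.5  116.5] psi 6.5 open 1.00 grip 0 F [-0.3  0.   0.3] j6 0.71
491 -439.3 6 6.5 | 0.008 0.005 0.368 -0.005 0.007 -0.001 | rows 3
```

```bash
python3 -m crank '0.004 0.002 0.12 -0.002 0.006 0 1;0.004 0.002 0.24 -0.002 0.006 0 1;0.004 0.002 0.367 -0.002 0.006 0 1;0.004 0.002 0.367 -0.002 0.006 0 1;0.004 0.002 0.367 -0.002 0.006 0 0;0.004 0.002 0.367 -0.002 0.006 0 0;0.004 0.002 0.367 -0.002 0.006 0 0;0.004 0.002 0.367 -0.002 0.006 0 0;0.004 0.002 0.367 -0.002 0.006 0 0;0.004 0.002 0.367 -0.002 0.006 0 0;0.004 0.002 0.367 -0.002 0.006 0 0;0.004 0.002 0.367 -0.002 0.006 0 0'; python3 -m crank '0 0 -0.1 0 0 0 0;0 0 -0.2 0 0 0 0;0 0 -0.35 0 0 0 0;0 0 -0.5 0 0 0 0;0 0 -0.5 0 0 0 0;0 0 -0.5 0 0 0 0'; python3 plan.py "517.5 5.3 150 9.9"
```

```text
clock: 20.12
position: [491.7, -440.9, 11.0]
tool_rot: [0.002, 0.998, 0.057, 0.002]
force: [-0.0, 2.5, 7.2]
opening: 0.352
grip_force: 59.8
clock: 20.62
position: [491.8, -441.6, 163.0]
tool_rot: [0.004, 0.998, 0.057, 0.004]
force: [-0.3, -0.1, -3.1]
opening: 0.345
grip_force: 60.9
t20.6 now [ 491.8 -441.6  163. ] psi 6.5 open 0.34 grip 61 F [-0.3 -0.1 -3.1] j6 0.71
517.5 5.3 150 9.9 | 0.127 -0.735 0.017 0.005 -0.004 -0.038 | rows 6
517.5 5.3 150 9.9 | 0.149 -0.731 0.019 0.005 -0.004 -0.038 | rows 6
```

```bash
python3 -m crank '0.127 -0.735 0.017 0.003 -0.002 -0.038 0;0.127 -0.735 0.017 0.003 -0.002 -0.038 0;0.127 -0.735 0.017 0.003 -0.002 -0.038 0;0.127 -0.735 0.017 0.003 -0.002 -0.038 0;0.127 -0.735 0.017 0.003 -0.002 -0.038 0;0.127 -0.735 0.017 0.003 -0.002 -0.038 0;0.127 -0.735 0.017 0.003 -0.002 -0.038 0' && python3 -m crank '0.149 -0.731 0.018 0.003 -0.002 -0.038 0;0.149 -0.731 0.018 0.003 -0.002 -0.038 0;0.149 -0.731 0.018 0.003 -0.002 -0.038 0;0.149 -0.731 0.018 0.003 -0.002 -0.038 0;0.149 -0.731 0.018 0.003 -0.002 -0.038 0;0.149 -0.731 0.018 0.003 -0.002 -0.038 0;0.149 -0.731 0.018 0.003 -0.002 -0.038 0;0.149 -0.731 0.018 0.003 -0.002 -0.038 0;0.149 -0.731 0.018 0.003 -0.002 -0.038 0;0.149 -0.731 0.018 0.003 -0.002 -0.038 0'; python3 plan.py "517.5 5.3 50 9.9"
```

```text
clock: 21.2
position: [501.3, -212.2, 150.8]
tool_rot: [-0.003, 0.997, 0.074, -0.003]
force: [1.3, -0.6, -2.0]
opening: 0.35
grip_force: 60.9
clock: 22.03
position: [515.9, 5.2, 147.3]
tool_rot: [-0.002, 0.996, 0.086, -0.002]
force: [0.6, 0.2, -2.8]
opening: 0.352
grip_force: 61.2
t22.0 now [515.9   5.2 147.3] psi 9.8 open 0.35 grip 61 F [ 0.6  0.2 -2.8] j6 1.38
517.5 5.3 50 9.9 | 0.006 0.002 0.324 -0.005 0.004 -0.002 | rows 3
```

```bash
python3 -m crank '0.005 0 0.1 -0.003 0.004 0 0;0.005 0 0.2 -0.003 0.004 0 0;0.005 0 0.27 -0.003 0.004 0 0;0.005 0 0.3 -0.003 0.004 0 0;0.005 0 0.325 -0.003 0.004 0 0;0.005 0 0.325 -0.003 0.004 0 0;0.005 0 0.325 -0.003 0.004 0 0;0.005 0 0.325 -0.003 0.004 0 0'; python3 -m crank '0 0 0 0 0 0 0.55;0 0 0 0 0 0 0.55;0 0 0 0 0 0 0.55;0 0 0 0 0 0 0.55;0 0 -0.1 0 0 0 0.55;0 0 -0.2 0 0 0 0.55;0 0 -0.3 0 0 0 0.55;0 -0.1 -0.45 0 0 0 0.55;0 -0.2 -0.6 0 0 0 0.55;0 -0.2 -0.7 0 0 0 0.55;0 -0.2 -0.7 0 0 0 0.55;0 -0.2 -0.7 0 0 0 0.55'; python3 plan.py "463 327 290 100.3"; python3 - <<'E'
from h import *
f=ctrl.grab_frame('wrist');cv2.imwrite('pics/w5.png',f['frame'][:,:,::-1])
E
```

```text
clock: 22.7
position: [518.5, 7.0, 51.6]
tool_rot: [-0.001, 0.996, 0.086, 0.002]
force: [-0.0, -0.1, -2.2]
opening: 0.349
grip_force: 61.2
clock: 23.7
position: [508.6, 67.1, 264.7]
tool_rot: [-0.001, 0.996, 0.087, 0.005]
force: [0.7, 0.1, -0.9]
opening: 0.552
grip_force: 0.0
t23.7 now [508.6  67.1 264.7] psi 10.0 open 0.55 grip 0 F [ 0.7  0.1 -0.9] j6 1.50
463 327 290 100.3 | 0.001 -0.293 -0.028 0.003 -0.004 -0.669 | rows 5
463 327 290 100.3 | 0.147 -0.253 -0.027 0.003 -0.004 -0.669 | rows 5
463 327 290 100.3 | 0.255 -0.145 -0.027 0.003 -0.004 -0.669 | rows 5
```

View pics/w5.png

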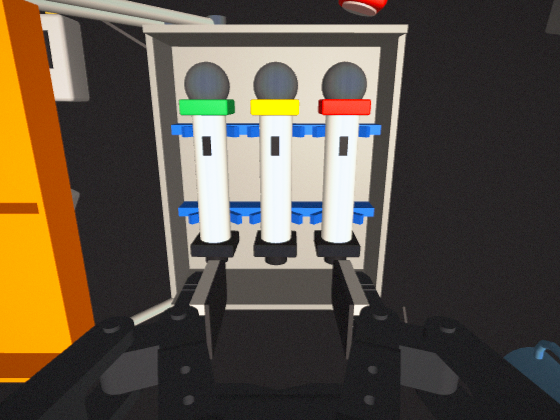

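All three mics are seated level in their lanes: green (207,170), yellow (275,170) and red (343,170). Now back to the tray handle.

```bash
python3 -m crank '0.001 -0.293 -0.028 0.003 -0.004 -0.669 1;0.001 -0.293 -0.028 0.003 -0.004 -0.669 1;0.001 -0.293 -0.028 0.003 -0.004 -0.669 1;0.001 -0.293 -0.028 0.003 -0.004 -0.669 1;0.001 -0.293 -0.028 0.003 -0.004 -0.669 1;0.001 -0.293 -0.028 0.003 -0.004 -0.669 1' && python3 -m crank '0.147 -0.253 -0.028 0 0 -0.669 1;0.147 -0.253 -0.028 0 0 -0.669 1;0.147 -0.253 -0.028 0 0 -0.669 1;0.147 -0.253 -0.028 0 0 -0.669 1;0.147 -0.253 -0.028 0 0 -0.669 1;0.147 -0.253 -0.028 0 0 -0.669 1' && python3 -m crank '0.255 -0.145 -0.028 0 0 -0.669 1;0.255 -0.145 -0.028 0 0 -0.669 1;0.255 -0.145 -0.028 0 0 -0.669 1;0.255 -0.145 -0.028 0 0 -0.669 1;0.255 -0.145 -0.028 0 0 -0.669 1;0.255 -0.145 -0.028 0 0 -0.669 1;0.255 -0.145 -0.028 0 0 -0.669 1;0.255 -0.145 -0.028 0 0 -0.669 1'; python3 plan.py "463.9 326 198 100.3"; python3 - <<'E'
from h import *
f=ctrl.grab_frame('wrist');H=hsv(f);w=(H[:,:,1]<60)&(H[:,:,2]>150)
for c in blobs(w,300,(150,420,60,290)):print(cv2.boundingRect(c))
E
```

```text
clock: 24.25
position: [491.1, 152.2, 266.6]
tool_rot: [-0.002, 0.94, 0.342, -0.003]
force: [0.3, -1.2, -0.5]
opening: 1.004
grip_force: 0.0
clock: 24.75
position: [476.5, 238.6, 275.9]
tool_rot: [-0.002, 0.819, 0.574, -0.002]
force: [0.1, -0.4, 0.2]
opening: 1.002
grip_force: 0.0
clock: 25.42
position: [462.2, 325.2, 285.8]
tool_rot: [-0.002, 0.642, 0.767, -0.0]
force: [0.9, -0.0, 0.4]
opening: 0.998
grip_force: 0.0
t25.4 now [462.2 325.2 285.8] psi 100.1 open 1.00 grip 0 F [ 0.9 -0.   0.4] j6 0.41
463.9 326 198 100.3 | 0.001 0.007 0.293 -0.004 -0.003 -0.005 | rows 3
(272, 160, 23, 121)
```

```bash
python3 -m crank '0.001 0.004 0.1 -0.003 -0.002 -0.003 1;0.001 0.004 0.2 -0.003 -0.002 -0.003 1;0.001 0.004 0.293 -0.003 -0.002 -0.003 1;0.001 0.004 0.293 -0.003 -0.002 -0.003 1;0.001 0.004 0.293 -0.003 -0.002 -0.003 0;0.001 0.004 0.293 -0.003 -0.002 -0.003 0;0.001 0.004 0.293 -0.003 -0.002 -0.003 0;0.001 0.004 0.293 -0.003 -0.002 -0.003 0;0.001 0.004 0.293 -0.003 -0.002 -0.003 0;0.001 0.004 0.293 -0.003 -0.002 -0.003 0;0.001 0.004 0.293 -0.003 -0.002 -0.003 0;0.001 0.004 0.293 -0.003 -0.002 -0.003 0' && python3 -m crank '-0.035 0 -0.026 0 0 0 0;-0.072 0 -0.051 0 0 0 0;-0.110 0 -0.072 0 0 0 0;-0.151 0 -0.090 0 0 0 0;-0.192 0 -0.104 0 0 0 0;-0.235 0 -0.115 0 0 0 0;-0.278 0 -0.123 0 0 0 0;-0.322 0 -0.128 0 0 0 0;-0.366 0 -0.128 0 0 0 0;-0.410 0 -0.126 0 0 0 0;-0.453 0 -0.120 0 0 0 0;-0.496 0 -0.110 0 0 0 0'; python3 plan.py
```

```text
clock: 26.47
position: [463.8, 326.9, 199.6]
tool_rot: [-0.0, 0.641, 0.768, 0.002]
force: [1.2, -0.3, 5.5]
opening: 0.146
grip_force: 60.6
clock: 27.47
position: [489.9, 179.5, 232.5]
tool_rot: [-0.0, 0.64, 0.768, 0.001]
force: [-1.1, 0.5, 6.1]
opening: 0.155
grip_force: 60.7
t27.5 now [489.9 179.5 232.5] psi 100.4 open 0.15 grip 61 F [-1.1  0.5  6.1] j6 0.15
```

```bash
python3 -m crank '-0.042 0 0.013 0 0 0 0;-0.083 0 0.030 0 0 0 0;-0.122 0 0.049 0 0 0 0;-0.160 0 0.072 0 0 0 0;-0.196 0 0.097 0 0 0 0;-0.230 0 0.126 0 0 0 0;-0.261 0 0.157 0 0 0 0;-0.289 0 0.190 0 0 0 0;-0.315 0 0.226 0 0 0 0;-0.338 0 0.263 0 0 0 0;-0.358 0 0.302 0 0 0 0;-0.373 0 0.338 0 0 0 0'; python3 -m crank '0 0 0 0 0 0 0;0 0 0 0 0 0 0;0 0 0 0 0 0 0;0 0 0 0 0 0 0;0 0 0.01 0 0 0 0;0 0 0.01 0 0 0 0;0 0 0.01 0 0 0 0'; python3 -m crank '0 0 0 0 0 0 1;0 0 0 0 0 0 1;0 0 0 0 0 0 1;0 0 0 0 0 0 1;0 0 -0.2 0 0 0 1;0 0 -0.3 0 0 0 1;0 0 -0.4 0 0 0 1;-0.2 -0.1 -0.4 0 0 0 1;-0.4 -0.1 -0.4 0 0 0 1;-0.6 0 -0.4 0 0 0 1;-0.6 0 -0.4 0 0 0 1';python3 plan.py
```

```text
clock: 28.47
position: [509.4, 69.3, 128.3]
tool_rot: [-0.001, 0.641, 0.768, 0.0]
force: [-9.9, 10.2, 59.6]
opening: 0.151
grip_force: 69.4
clock: 29.05
position: [509.4, 69.7, 129.3]
tool_rot: [-0.0, 0.64, 0.768, 0.0]
force: [-9.0, -3.6, 26.7]
opening: 0.151
grip_force: 63.7
clock: 29.97
position: [533.5, -89.1, 246.4]
tool_rot: [-0.001, 0.64, 0.768, 0.001]
force: [0.4, 0.8, 1.0]
opening: 1.0
grip_force: 0.0
t30.0 now [533.5 -89.1 246.4] psi 100.4 open 1.00 grip 0 F [0.4 0.8 1. ] j6 -0.37
```

```bash
python3 - <<'E'
from h import *
f=ctrl.grab_frame('top');H=hsv(f);s=H[:,:,1];v=H[:,:,2];w=(s<60)&(v>150)
cv2.imwrite('pics/top3.png',cv2.resize(f['frame'][150:290,130:410],(800,400),interpolation=2)[:,:,::-1])
for c in blobs(w,40,(150,240,170,275)):print('pack',c[:,0].mean(0).round(),rect(f,c,36))
for c in blobs(w,20,(255,300,200,225)):print('handle',rect(f,c,156))
E
python3 plan.py "580 316 150 10" "540 200 200 45"
```

```text
pack [202. 271.] [324.2 333.9  85.9  24.8  89. ]
pack [203. 247.] [408.1 329.3  80.4  58.1 -15.9]
pack [174. 222.] [499.6 433.8  80.1  57.6   8.4]
pack [207. 200.] [580.3 316.1  80.9  57.8   8.8]
handle [508.3  68.8  79.4  15.3 -79.7]
t30.0 now [537.2 -96.2 245.7] psi 100.2 open 1.00 grip 0 F [ 3.6 -4.7  1.3] j6 -0.37
580 316 150 10 | 0.443 0.128 0.104 0.002 0.001 0.668 | rows 5
580 316 150 10 | 0.447 -0.111 0.105 0.002 0.001 0.668 | rows 5
580 316 150 10 | 0.331 -0.320 0.105 0.002 0.001 0.668 | rows 5
540 200 200 45 | -0.198 0.358 -0.167 -0.000 0.000 -0.778 | rows 5
```

View pics/top3.png

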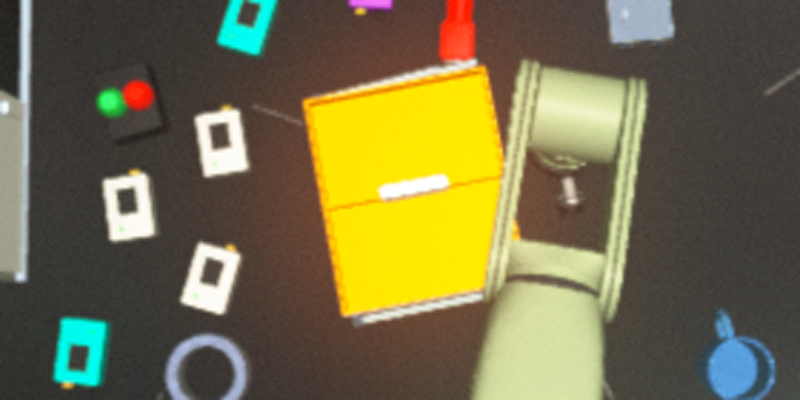

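The tray is down with the packs where they were: crop (222,140), (130,205) and (210,278). The first goal is the pack at (580,316).

```bash
python3 plan.py "580.3 316.1 150 188.8" "580.3 316.1 9 188.8"
```

```text
t30.0 now [537.2 -96.2 245.7] psi 100.2 open 1.00 grip 0 F [ 3.6 -4.7  1.3] j6 -0.37
580.3 316.1 150 188.8 | 0.664 0.192 0.157 -0.001 0.004 -0.985 | rows 7
580.3 316.1 150 188.8 | 0.341 0.601 0.159 -0.001 0.004 -0.985 | rows 7
580.3 316.1 9 188.8 | -0.000 -0.000 0.470 0.000 -0.000 0.000 | rows 4
```

```bash
python3 -m crank '0.664 0.192 0.157 0 0.003 -0.985 1;0.664 0.192 0.157 0 0.003 -0.985 1;0.664 0.192 0.157 0 0.003 -0.985 1;0.664 0.192 0.157 0 0.003 -0.985 1;0.664 0.192 0.157 0 0.003 -0.985 1;0.664 0.192 0.157 0 0.003 -0.985 1;0.664 0.192 0.157 0 0.003 -0.985 1;0.664 0.192 0.157 0 0.003 -0.985 1' && python3 -m crank '0.341 0.601 0.159 0 0.003 -0.985 1;0.341 0.601 0.159 0 0.003 -0.985 1;0.341 0.601 0.159 0 0.003 -0.985 1;0.341 0.601 0.159 0 0.003 -0.985 1;0.341 0.601 0.159 0 0.003 -0.985 1;0.341 0.601 0.159 0 0.003 -0.985 1;0.341 0.601 0.159 0 0.003 -0.985 1;0.341 0.601 0.159 0 0.003 -0.985 1;0.341 0.601 0.159 0 0.003 -0.985 1;0.341 0.601 0.159 0 0.003 -0.985 1'; python3 plan.py "580.3 316.1 9 188.8"; python3 - <<'E'
from h import *
f=ctrl.grab_frame('wrist');cv2.imwrite('pics/w6.png',f['frame'][:,:,::-1])
E
```

```text
clock: 30.68
position: [554.3, 118.9, 198.7]
tool_rot: [-0.002, 0.303, 0.953, 0.001]
force: [0.5, -0.4, -0.6]
opening: 1.003
grip_force: 0.0
clock: 31.52
position: [575.7, 323.1, 153.4]
tool_rot: [-0.001, -0.076, 0.997, 0.002]
force: [0.9, 0.5, -0.5]
opening: 0.999
grip_force: 0.0
t31.5 now [575.7 323.1 153.4] psi -171.3 open 1.00 grip 0 F [ 0.9  0.5 -0.5] j6 -1.23
580.3 316.1 9 188.8 | -0.013 -0.027 0.481 0.006 -0.003 -0.001 | rows 4
```

View pics/w6.png

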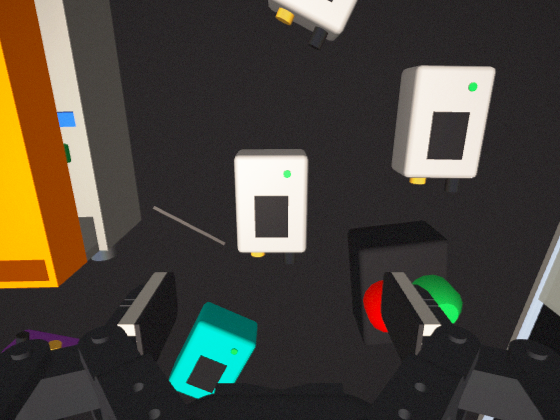

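The pack (271,200) is 8 mm left of centre, matching the planned correction. The cue light (350–460, 225–340) clears the finger. The two other plain packs are at (440,120) and (320,10), and the turquoise look-alike is at (215,350).

```bash
python3 -m crank '-0.010 -0.025 0.12 0.006 -0.002 0 0.88;-0.012 -0.025 0.24 0.006 -0.002 0 0.88;-0.012 -0.025 0.36 0.006 -0.002 0 0.88;-0.012 -0.025 0.478 0.006 -0.002 0 0.88;-0.012 -0.025 0.478 0.006 -0.002 0 0.88;-0.012 -0.025 0.478 0.006 -0.002 0 0;-0.012 -0.025 0.478 0.006 -0.002 0 0;-0.012 -0.025 0.478 0.006 -0.002 0 0;-0.012 -0.025 0.478 0.006 -0.002 0 0;-0.012 -0.025 0.478 0.006 -0.002 0 0;-0.012 -0.025 0.478 0.006 -0.002 0 0;-0.012 -0.025 0.478 0.006 -0.002 0 0'; python3 -m crank '0 0 -0.1 0 0 0 0;0 0 -0.2 0 0 0 0;0 0 -0.35 0 0 0 0;0 0 -0.5 0 0 0 0;0 0 -0.6 0 0 0 0;0 0 -0.6 0 0 0 0;0 0 -0.6 0 0 0 0'; python3 plan.py "564.7 129.6 180 190.1" "564.7 129.6 103 190.1"
```

```text
clock: 32.57
position: [580.5, 319.2, 11.2]
tool_rot: [0.001, -0.079, 0.997, 0.0]
force: [-0.3, -1.7, 6.1]
opening: 0.643
grip_force: 67.5
clock: 33.15
position: [580.6, 319.4, 192.1]
tool_rot: [0.002, -0.079, 0.997, 0.001]
force: [-1.2, -0.0, -2.7]
opening: 0.642
grip_force: 66.7
t33.1 now [580.6 319.4 192.1] psi -171.0 open 0.64 grip 67 F [-1.2 -0.  -2.7] j6 -1.24
564.7 129.6 180 190.1 | 0.152 -0.617 0.039 0.002 0.005 -0.024 | rows 5
564.7 129.6 103 190.1 | -0.000 0.000 0.257 -0.000 -0.000 0.000 | rows 2
```

```bash
python3 -m crank '0.152 -0.617 0.039 0.002 0.004 -0.024 0;0.152 -0.617 0.039 0.002 0.004 -0.024 0;0.152 -0.617 0.039 0.002 0.004 -0.024 0;0.152 -0.617 0.039 0.002 0.004 -0.024 0;0.152 -0.617 0.039 0.002 0.004 -0.024 0;0.152 -0.617 0.039 0.002 0.004 -0.024 0;0.152 -0.617 0.039 0.002 0.004 -0.024 0;0.152 -0.617 0.039 0.002 0.004 -0.024 0'; python3 plan.py "564.7 129.6 103 190.1"
```

```text
clock: 33.82
position: [563.0, 129.1, 176.1]
tool_rot: [-0.004, -0.088, 0.996, -0.001]
force: [0.1, 0.8, -1.8]
opening: 0.642
grip_force: 66.6
t33.8 now [563.  129.1 176.1] psi -169.9 open 0.64 grip 67 F [ 0.1  0.8 -1.8] j6 -1.54
564.7 129.6 103 190.1 | -0.008 0.001 0.244 -0.001 -0.009 -0.000 | rows 2
```

```bash
python3 -m crank '-0.004 0 0.08 0 -0.006 0 0;-0.004 0 0.16 0 -0.006 0 0;-0.004 0 0.21 0 -0.006 0 0;-0.004 0 0.235 0 -0.006 0 0;-0.004 0 0.24 0 -0.006 0 0;-0.004 0 0.24 0 -0.006 0 0;-0.004 0 0.24 0 -0.006 0 0;-0.004 0 0.24 0 -0.006 0 0'; python3 -m crank '0 0 0 0 0 0 0.82;0 0 0 0 0 0 0.82;0 0 0 0 0 0 0.82;0 0 0 0 0 0 0.82;0 0 -0.1 0 0 0 0.82;0 0 -0.2 0 0 0 0.82;0 0 -0.3 0 0 0 0.88;0 0 -0.35 0 0 0 0.88;0 0 -0.35 0 0 0 0.88'; python3 plan.py "500 433.8 150 188.4"; python3 - <<'E'
from h import *
f=ctrl.grab_frame('wrist');cv2.imwrite('pics/w7.png',f['frame'][:,:,::-1])
E
```

```text
clock: 34.48
position: [565.4, 129.3, 106.7]
tool_rot: [0.001, -0.088, 0.996, -0.001]
force: [0.4, -0.6, -1.7]
opening: 0.644
grip_force: 66.5
clock: 35.23
position: [566.8, 129.4, 215.2]
tool_rot: [0.005, -0.088, 0.996, -0.0]
force: [-0.0, -0.7, 1.4]
opening: 0.875
grip_force: 0.0
t35.2 now [566.8 129.4 215.2] psi -169.9 open 0.87 grip 0 F [-0.  -0.7  1.4] j6 -1.54
500 433.8 150 188.4 | 0.022 0.519 0.108 -0.001 0.006 0.019 | rows 4
500 433.8 150 188.4 | 0.029 0.519 0.108 -0.001 0.006 0.019 | rows 4
```

View pics/w7.png

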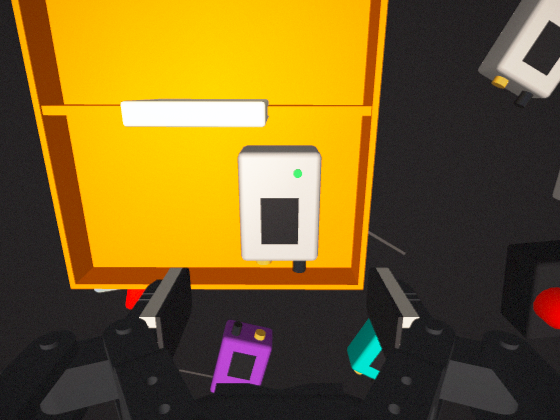

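The first pack lies flat in the front pocket (280,205), clear of the handle and rims. On to the second.

```bash
python3 mics.py; python3 -m crank '0.022 0.519 0.108 0 0.004 0.019 0.9;0.022 0.519 0.108 0 0.004 0.019 0.9;0.022 0.519 0.108 0 0.004 0.019 0.9;0.022 0.519 0.108 0 0.004 0.019 0.9;0.022 0.519 0.108 0 0.004 0.019 0.9' && python3 -m crank '0.029 0.519 0.108 0 0.004 0.019 0.9;0.029 0.519 0.108 0 0.004 0.019 0.9;0.029 0.519 0.108 0 0.004 0.019 0.9;0.029 0.519 0.108 0 0.004 0.019 0.9;0.029 0.519 0.108 0 0.004 0.019 0.9;0.029 0.519 0.108 0 0.004 0.019 0.9;0.029 0.519 0.108 0 0.004 0.019 0.9;0.029 0.519 0.108 0 0.004 0.019 0.9'; python3 plan.py "500 433.8 9 188.4"; python3 - <<'E'
from h import *
f=ctrl.grab_frame('wrist');H=hsv(f);w=(H[:,:,1]<60)&(H[:,:,2]>150)
for c in blobs(w,1500,(60,500,20,300)):print(cv2.minAreaRect(c))
E
```

```text
pack [203. 247.] [408.2 329.7  80.4  58.  -16.1]
pack [174. 222.] [499.9 433.9  80.7  57.6   8.5]
clock: 35.75
position: [527.5, 285.6, 174.0]
tool_rot: [-0.005, -0.083, 0.997, -0.001]
force: [0.5, 0.3, -0.6]
opening: 0.898
grip_force: 0.0
clock: 36.42
position: [497.4, 431.7, 144.9]
tool_rot: [-0.003, -0.073, 0.997, -0.002]
force: [0.1, 0.5, 0.4]
opening: 0.9
grip_force: 0.0
t36.4 now [497.4 431.7 144.9] psi -171.7 open 0.90 grip 0 F [0.1 0.5 0.4] j6 -1.02
500 433.8 9 188.4 | -0.013 0.007 0.453 -0.004 -0.009 -0.002 | rows 4
((284.5, 206.5), (99.0, 75.0), 90.0)
((457.562255859375, 206.7032470703125), (15.350947380065918, 196.84693908691406), 17.560270309448242)
((147.66151428222656, 59.994598388671875), (86.75470733642578, 115.58624267578125), 19.885164260864258)
```

```bash
python3 -m crank '-0.008 0.006 0.12 -0.003 -0.006 0 0.88;-0.008 0.006 0.24 -0.003 -0.006 0 0.88;-0.008 0.006 0.35 -0.003 -0.006 0 0.88;-0.008 0.006 0.45 -0.003 -0.006 0 0.88;-0.008 0.006 0.45 -0.003 -0.006 0 0.88;-0.008 0.006 0.45 -0.003 -0.006 0 0;-0.008 0.006 0.45 -0.003 -0.006 0 0;-0.008 0.006 0.45 -0.003 -0.006 0 0;-0.008 0.006 0.45 -0.003 -0.006 0 0;-0.008 0.006 0.45 -0.003 -0.006 0 0;-0.008 0.006 0.45 -0.003 -0.006 0 0;-0.008 0.006 0.45 -0.003 -0.006 0 0'; python3 -m crank '0 0 -0.1 0 0 0 0;0 0 -0.2 0 0 0 0;0 0 -0.35 0 0 0 0;0 0 -0.5 0 0 0 0;0 0 -0.65 0 0 0 0;0 0 -0.7 0 0 0 0;0 0 -0.7 0 0 0 0'; python3 plan.py "580.3 30.8 210 190.1"
```

```text
clock: 37.47
position: [499.3, 435.6, 12.2]
tool_rot: [0.001, -0.073, 0.997, 0.001]
force: [0.0, -1.2, 6.1]
opening: 0.642
grip_force: 67.2
clock: 38.05
position: [500.9, 437.1, 228.0]
tool_rot: [0.005, -0.073, 0.997, 0.004]
force: [1.0, 0.4, -0.9]
opening: 0.645
grip_force: 66.3
t38.0 now [500.9 437.1 228. ] psi -171.6 open 0.64 grip 66 F [ 1.   0.4 -0.9] j6 -1.02
580.3 30.8 210 190.1 | -0.032 -0.689 0.025 0.005 0.007 -0.019 | rows 5
580.3 30.8 210 190.1 | -0.022 -0.690 0.027 0.005 0.007 -0.019 | rows 5
```

```bash
python3 -m crank '-0.032 -0.689 0.025 0.003 0.004 -0.019 0;-0.032 -0.689 0.025 0.003 0.004 -0.019 0;-0.032 -0.689 0.025 0.003 0.004 -0.019 0;-0.032 -0.689 0.025 0.003 0.004 -0.019 0;-0.032 -0.689 0.025 0.003 0.004 -0.019 0;-0.032 -0.689 0.025 0.003 0.004 -0.019 0;-0.032 -0.689 0.025 0.003 0.004 -0.019 0' && python3 -m crank '-0.022 -0.690 0.027 0.003 0.004 -0.019 0;-0.022 -0.690 0.027 0.003 0.004 -0.019 0;-0.022 -0.690 0.027 0.003 0.004 -0.019 0;-0.022 -0.690 0.027 0.003 0.004 -0.019 0;-0.022 -0.690 0.027 0.003 0.004 -0.019 0;-0.022 -0.690 0.027 0.003 0.004 -0.019 0;-0.022 -0.690 0.027 0.003 0.004 -0.019 0;-0.022 -0.690 0.027 0.003 0.004 -0.019 0;-0.022 -0.690 0.027 0.003 0.004 -0.019 0;-0.022 -0.690 0.027 0.003 0.004 -0.019 0'; python3 plan.py "580.3 30.8 106 190.1"
```

```text
clock: 38.63
position: [538.0, 229.7, 211.5]
tool_rot: [-0.003, -0.079, 0.997, -0.001]
force: [0.2, 0.5, -1.6]
opening: 0.64
grip_force: 66.2
clock: 39.47
position: [577.8, 30.5, 204.7]
tool_rot: [-0.004, -0.089, 0.996, -0.002]
force: [-0.4, -0.1, -2.1]
opening: 0.64
grip_force: 66.2
t39.5 now [577.8  30.5 204.7] psi -169.8 open 0.64 grip 66 F [-0.4 -0.1 -2.1] j6 -1.71
580.3 30.8 106 190.1 | -0.011 0.001 0.329 -0.005 -0.010 0.003 | rows 3
```

```bash
python3 -m crank '-0.005 0 0.1 -0.003 -0.008 0 0;-0.005 0 0.2 -0.003 -0.008 0 0;-0.005 0 0.28 -0.003 -0.008 0 0;-0.005 0 0.32 -0.003 -0.008 0 0;-0.005 0 0.335 -0.003 -0.008 0 0;-0.005 0 0.335 -0.003 -0.008 0 0;-0.005 0 0.335 -0.003 -0.008 0 0;-0.005 0 0.335 -0.003 -0.008 0 0'; python3 -m crank '0 0 0 0 0 0 0.8;0 0 0 0 0 0 0.8;0 0 0 0 0 0 0.8;0 0 0 0 0 0 0.8;0 0 -0.1 0 0 0 0.8;0 0 -0.2 0 0 0 0.8;0 0 -0.3 0 0 0 0.88;0 0 -0.4 0 0 0 0.88;0 0 -0.4 0 0 0 0.88'; python3 mics.py; python3 plan.py "408.2 329.7 180 164" "408.2 329.7 9 164"
```

```text
clock: 40.13
position: [579.7, 29.0, 105.2]
tool_rot: [0.001, -0.089, 0.996, -0.001]
force: [-0.3, 0.3, -2.9]
opening: 0.643
grip_force: 66.1
clock: 40.88
position: [582.3, 28.6, 231.2]
tool_rot: [0.006, -0.088, 0.996, -0.001]
force: [0.0, -0.9, 0.6]
opening: 0.878
grip_force: 0.0
pack [203. 247.] [408.1 329.5  80.4  58.1 -16.9]
t40.9 now [581.   28.6 228.2] psi -169.9 open 0.88 grip 0 F [ 0.   0.4 -0.1] j6 -1.72
408.2 329.7 180 164 | 0.196 0.545 0.077 -0.001 0.005 0.290 | rows 5
408.2 329.7 180 164 | 0.314 0.486 0.079 -0.001 0.005 0.290 | rows 5
408.2 329.7 9 164 | -0.000 -0.000 0.570 0.000 -0.000 -0.000 | rows 5
```

```bash
python3 -m crank '0.196 0.545 0.077 0 0.003 0.290 0.9;0.196 0.545 0.077 0 0.003 0.290 0.9;0.196 0.545 0.077 0 0.003 0.290 0.9;0.196 0.545 0.077 0 0.003 0.290 0.9;0.196 0.545 0.077 0 0.003 0.290 0.9;0.196 0.545 0.077 0 0.003 0.290 0.9' && python3 -m crank '0.314 0.486 0.079 0 0.003 0.290 0.9;0.314 0.486 0.079 0 0.003 0.290 0.9;0.314 0.486 0.079 0 0.003 0.290 0.9;0.314 0.486 0.079 0 0.003 0.290 0.9;0.314 0.486 0.079 0 0.003 0.290 0.9;0.314 0.486 0.079 0 0.003 0.290 0.9;0.314 0.486 0.079 0 0.003 0.290 0.9;0.314 0.486 0.079 0 0.003 0.290 0.9;0.314 0.486 0.079 0 0.003 0.290 0.9'; python3 plan.py "408.2 329.7 10 163.5"; python3 - <<'E'
from h import *
f=ctrl.grab_frame('wrist');H=hsv(f);w=(H[:,:,1]<60)&(H[:,:,2]>150)
for c in blobs(w,1500,(60,500,20,300)):print(cv2.minAreaRect(c))
E
```

```text
clock: 41.43
position: [490.1, 181.0, 199.7]
tool_rot: [-0.003, 0.024, 1.0, -0.001]
force: [0.3, -1.3, -0.0]
opening: 0.9
grip_force: 0.0
clock: 42.18
position: [406.9, 328.3, 177.4]
tool_rot: [-0.002, 0.14, 0.99, -0.001]
force: [-0.2, -0.9, 0.1]
opening: 0.901
grip_force: 0.0
t42.2 now [406.9 328.3 177.4] psi 163.9 open 0.90 grip 0 F [-0.2 -0.9  0.1] j6 -0.63
408.2 329.7 10 163.5 | -0.005 0.008 0.558 -0.004 -0.006 0.008 | rows 5
((284.0, 191.49996948242188), (67.99998474121094, 90.99998474121094), -0.0)
((241.5, 66.0), (92.0, 139.0), 90.0)
```

```bash
python3 -m crank '-0.003 0.005 0.12 -0.003 -0.004 0.004 0.88;-0.003 0.005 0.24 -0.003 -0.004 0.004 0.88;-0.003 0.005 0.36 -0.003 -0.004 0.004 0.88;-0.003 0.005 0.46 -0.003 -0.004 0.004 0.88;-0.003 0.005 0.556 -0.003 -0.004 0.004 0.88;-0.003 0.005 0.556 -0.003 -0.004 0.004 0.88;-0.003 0.005 0.556 -0.003 -0.004 0.004 0;-0.003 0.005 0.556 -0.003 -0.004 0.004 0;-0.003 0.005 0.556 -0.003 -0.004 0.004 0;-0.003 0.005 0.556 -0.003 -0.004 0.004 0;-0.003 0.005 0.556 -0.003 -0.004 0.004 0;-0.003 0.005 0.556 -0.003 -0.004 0.004 0'; python3 -m crank '0 0 0 0 0 0 0;0 0 -0.1 0 0 0 0;0 0 -0.2 0 0 0 0;0 0 -0.35 0 0 0 0;0 0 -0.5 0 0 0 0;0 0 -0.65 0 0 0 0;0 0 -0.7 0 0 0 0;0 0 -0.7 0 0 0 0'; python3 plan.py "443.5 57.2 200 190.1"
```

```text
clock: 43.23
position: [406.9, 331.0, 12.0]
tool_rot: [-0.0, 0.141, 0.99, 0.001]
force: [-0.2, -1.5, 6.0]
opening: 0.639
grip_force: 66.4
clock: 43.9
position: [408.9, 332.6, 227.2]
tool_rot: [0.004, 0.141, 0.99, 0.005]
force: [0.5, 0.6, -1.1]
opening: 0.641
grip_force: 65.7
t43.9 now [408.9 332.6 227.2] psi 163.8 open 0.64 grip 66 F [ 0.5  0.6 -1.1] j6 -0.63
443.5 57.2 200 190.1 | -0.366 -0.850 0.084 0.011 0.010 -0.584 | rows 7
```

```bash
python3 -m crank '-0.366 -0.850 0.084 0.005 0.006 -0.584 0;-0.366 -0.850 0.084 0.005 0.006 -0.584 0;-0.366 -0.850 0.084 0.005 0.006 -0.584 0;-0.366 -0.850 0.084 0.005 0.006 -0.584 0;-0.366 -0.850 0.084 0.005 0.006 -0.584 0;-0.366 -0.850 0.084 0.005 0.006 -0.584 0;-0.366 -0.850 0.084 0.005 0.006 -0.584 0;-0.366 -0.850 0.084 0.005 0.006 -0.584 0;-0.366 -0.850 0.084 0.005 0.006 -0.584 0;-0.366 -0.850 0.084 0.005 0.006 -0.584 0'; python3 plan.py "443.5 57.2 105 190.1"
```

```text
clock: 44.73
position: [440.3, 55.3, 194.8]
tool_rot: [-0.004, -0.087, 0.996, -0.001]
force: [0.2, 2.1, -1.1]
opening: 0.644
grip_force: 65.6
t44.7 now [440.3  55.3 194.8] psi -170.0 open 0.64 grip 66 F [ 0.2  2.1 -1.1] j6 -1.64
443.5 57.2 105 190.1 | -0.014 0.005 0.299 -0.002 -0.011 -0.001 | rows 3
```

```bash
python3 -m crank '-0.008 0.004 0.1 -0.002 -0.008 0 0;-0.008 0.004 0.18 -0.002 -0.008 0 0;-0.008 0.004 0.25 -0.002 -0.008 0 0;-0.008 0.004 0.29 -0.002 -0.008 0 0;-0.008 0.004 0.302 -0.002 -0.008 0 0;-0.008 0.004 0.302 -0.002 -0.008 0 0;-0.008 0.004 0.302 -0.002 -0.008 0 0;-0.008 0.004 0.302 -0.002 -0.008 0 0'; python3 -m crank '0 0 0 0 0 0 0.8;0 0 0 0 0 0 0.8;0 0 0 0 0 0 0.8;0 0 0 0 0 0 0.8;0 0 -0.1 0 0 0 0.8;0 0 -0.2 0 0 0 0.8;0 0 -0.3 0 0 0 0.88;0 0 -0.4 0 0 0 0.88;0 0 -0.55 0 0 0 0.88'; python3 -m crank '0 -0.2 0 0 0 0 0.9;0 -0.4 -0.1 0 0 0 0.9;0 -0.6 -0.1 0 0 0 0.9;0 -0.8 -0.1 0 0 0 0.9;0 -0.9 -0.1 0 0 0 0.9;0 -0.9 -0.1 0 0 0 0.9;0 -0.9 -0.1 0 0 0 0.9;0 -0.9 -0.1 0 0 0 0.9;0 -0.9 -0.1 0 0 0 0.9'; python3 - <<'E'
from h import *
f=ctrl.grab_frame('top');g=ctrl.grab_frame('scene')
im=np.vstack([cv2.resize(f['frame'][150:290,150:430],(600,300),interpolation=2),cv2.resize(g['frame'][120:280,200:520],(600,300),interpolation=2)])
cv2.imwrite('pics/end.png',im[:,:,::-1])
E
```

```text
clock: 45.4
position: [443.3, 57.1, 105.6]
tool_rot: [0.001, -0.089, 0.996, -0.001]
force: [0.8, 0.3, -0.1]
opening: 0.643
grip_force: 65.7
clock: 46.15
position: [441.0, 56.3, 266.4]
tool_rot: [-0.003, -0.088, 0.996, -0.001]
force: [1.3, -0.3, -0.1]
opening: 0.88
grip_force: 0.0
clock: 46.9
position: [489.7, -210.3, 296.3]
tool_rot: [-0.001, -0.087, 0.996, -0.0]
force: [0.4, -0.2, 0.2]
opening: 0.904
grip_force: 0.0
```

View pics/end.png

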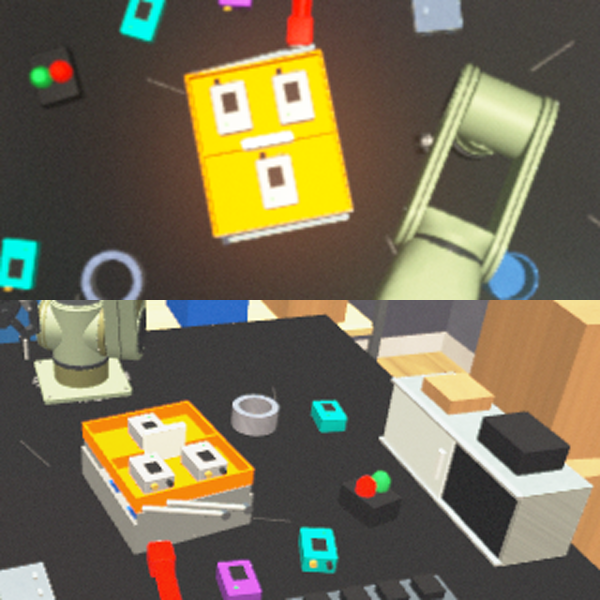

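The tray is down with three packs lying flat in it: top view (230,105), (292,97) and (277,180). The bystanders look untouched and the arm is clear.

```bash
python3 -c "
from workcell import ctrl
print(ctrl.sign_off())"
```

```text
the job is handed in; nothing more can be done
None
```

I handed the job in at about 47 s on the robot's clock: all three microphones are in their lanes, the tray is lowered over them, and the three aluminium beltpacks lie flat on its floor; the sign-off returned no verdict.

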